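# Shim up a level drying bridge for a toy rocket

### The job

Make a level drying bridge: on the blue rectangle of the grey mat, pile flat the two spacers from the sloping rack that together are as high as the pedestal standing on the mat's yellow disc, then lay the plywood board along the mat, centred, across pile and pedestal. Last, stand the orange toy rocket upright on the grey spot in the middle of the board. Do not drop the board or the rocket, and leave the bowl, bottle, jar, brush and phone where they are.

Things in the scene. Friction and masses are not known exactly. Their poses are not given: they have to be found in the camera images.
- rack: grey rack with a 30 degree sloping deck, fixed; 244 mm wide (y), about 130 mm deep (x), its deck rises towards its +x and faces the robot side (-x). Origin: on the table under the middle of the deck, whose surface there is 70 mm high; the deck runs from about 37 to 102 mm high. A lip stands 10 mm above the deck along its low front edge. Three places, 92 mm apart along y (at y = -92, 0, 92 mm), hold one spacer each, with 48 mm free between neighbours
- spacer_20: yellow plastic spacer, a plain rectangular bar 100 (x) x 44 (y) x 20 thick (z) mm, about 80 g. Origin: centre of its underside. At the start it lies on the sloping rack with its x axis pointing up the slope, so it is inclined 30 degrees (pitch -30 degrees); its lower end rests on the rack's lip. Which of the three rack places it lies in varies
- spacer_30: green plastic spacer, a plain rectangular bar 100 (x) x 44 (y) x 30 thick (z) mm, about 120 g. Origin: centre of its underside. At the start it lies on the sloping rack with its x axis pointing up the slope, so it is inclined 30 degrees (pitch -30 degrees); its lower end rests on the rack's lip. Which of the three rack places it lies in varies
- spacer_40: red plastic spacer, a plain rectangular bar 100 (x) x 44 (y) x 40 thick (z) mm, about 160 g. Origin: centre of its underside. At the start it lies on the sloping rack with its x axis pointing up the slope, so it is inclined 30 degrees (pitch -30 degrees); its lower end rests on the rack's lip. Which of the three rack places it lies in varies
- mat: thin grey printed mat 280 (x) x 130 (y) mm, flat on the table (thickness negligible: what stands on it stands at table height). Origin: its centre, x along its length, from the blue rectangle towards the yellow disc
- pile_place (a point): centre of the mat's blue rectangle (52 mm along the mat, 108 mm across it), where the pile goes, a spacer lying across the mat; at mat x = -70 mm, table height
- pedestal_place (a point): centre of the mat's yellow disc (96 mm across), at mat x = +70 mm, table height: the pedestal nearest to this point is the one to match
- mat_mid (a point): centre of the mat, midway between pile and pedestal; the board's centre goes above it
- pedestal_50: round pedestal 50 mm high, 70 mm across, grey metal with a flat black rubber top, cannot be moved. Origin: centre of its underside, on the table. One of the three pedestals stands on the yellow disc of the mat, the other two stand spare at the back; which is which varies
- pedestal_60: round pedestal 60 mm high, 70 mm across, grey metal with a flat black rubber top, cannot be moved. Origin: centre of its underside, on the table. One of the three pedestals stands on the yellow disc of the mat, the other two stand spare at the back; which is which varies
- pedestal_70: round pedestal 70 mm high, 70 mm across, grey metal with a flat black rubber top, cannot be moved. Origin: centre of its underside, on the table. One of the three pedestals stands on the yellow disc of the mat, the other two stand spare at the back; which is which varies
- board: plywood board 200 (x) x 60 (y) x 16 thick (z) mm, 140 g, a grey spot 56 mm across in the middle of its top; lies flat on the table at the start. Origin: centre of its underside
- rocket: orange toy rocket standing upright, 95 mm high, 110 g: foot 50 mm across up to 12 mm high, straight round body 42 mm across from 20 to 66 mm high, then a pointed nose; three small blue fins at the foot, for looks only. Origin: centre of its underside
- paint_bowl: bystander: steel bowl 90 mm across, 40 mm high, with teal paint; origin at centre of underside
- glue_bottle: bystander: white bottle 60 mm across, 160 mm high; origin at centre of underside
- thinner_jar: bystander: glass jar 60 mm across, 80 mm high; origin at centre of underside
- brush: bystander: paint brush 160 mm long lying along its x; origin near the middle of its length
- phone: bystander: red and black phone 150 (x) x 72 (y) x 9 mm lying flat; origin at centre of underside

How it is judged:
On the way, in this order (a step that is already met when the one before it is completed fails the run):
1. a first spacer lies flat on the blue rectangle (within 22 mm of its centre), let go ((((horizontal distance between spacer_20 and pile_place below 0.022 m and angle between spacer_20's own z axis and vertical below 0.06 rad) and height (world z) of spacer_20 below 0.006 m and contact force between the fingers and spacer_20 below 0.2 N) or ((horizontal distance between spacer_30 and pile_place below 0.022 m and angle between spacer_30's own z axis and vertical below 0.06 rad) and height (world z) of spacer_30 below 0.006 m and contact force between the fingers and spacer_30 below 0.2 N) or ((horizontal distance between spacer_40 and pile_place below 0.022 m and angle between spacer_40's own z axis and vertical below 0.06 rad) and height (world z) of spacer_40 below 0.006 m and contact force between the fingers and spacer_40 below 0.2 N))), for 0.2 s.
2. a second spacer lies flat on it, let go ((((horizontal distance between spacer_20 and pile_place below 0.022 m and angle between spacer_20's own z axis and vertical below 0.06 rad) and (horizontal distance between spacer_30 and pile_place below 0.022 m and angle between spacer_30's own z axis and vertical below 0.06 rad) and contact force between spacer_20 and spacer_30 above 0.1 N and contact force between the fingers and spacer_20 below 0.2 N and contact force between the fingers and spacer_30 below 0.2 N and height (world z) of any of spacer_20, spacer_30 below 0.006 m) or ((horizontal distance between spacer_20 and pile_place below 0.022 m and angle between spacer_20's own z axis and vertical below 0.06 rad) and (horizontal distance between spacer_40 and pile_place below 0.022 m and angle between spacer_40's own z axis and vertical below 0.06 rad) and contact force between spacer_20 and spacer_40 above 0.1 N and contact force between the fingers and spacer_20 below 0.2 N and contact force between the fingers and spacer_40 below 0.2 N and height (world z) of any of spacer_20, spacer_40 below 0.006 m) or ((horizontal distance between spacer_30 and pile_place below 0.022 m and angle between spacer_30's own z axis and vertical below 0.06 rad) and (horizontal distance between spacer_40 and pile_place below 0.022 m and angle between spacer_40's own z axis and vertical below 0.06 rad) and contact force between spacer_30 and spacer_40 above 0.1 N and contact force between the fingers and spacer_30 below 0.2 N and contact force between the fingers and spacer_40 below 0.2 N and height (world z) of any of spacer_30, spacer_40 below 0.006 m))), for 0.2 s.
3. the board lies level (within 2 degrees) on pile and pedestal, within 30 mm of the mat's middle and 11 degrees of its length, let go (horizontal distance between board and mat_mid below 0.03 m and angle between the x axis of board and the x axis of mat, either way round below 0.2 rad and angle between board's own z axis and vertical below 0.035 rad and z of board in the frame of mat_mid above 0.04 m and (contact force between board and spacer_20 above 0.05 N or contact force between board and spacer_30 above 0.05 N or contact force between board and spacer_40 above 0.05 N) and (contact force between board and pedestal_50 above 0.05 N or contact force between board and pedestal_60 above 0.05 N or contact force between board and pedestal_70 above 0.05 N) and contact force between the fingers and board below 0.2 N and (((horizontal distance between spacer_20 and pile_place below 0.022 m and angle between spacer_20's own z axis and vertical below 0.06 rad) and (horizontal distance between spacer_30 and pile_place below 0.022 m and angle between spacer_30's own z axis and vertical below 0.06 rad) and contact force between spacer_20 and spacer_30 above 0.1 N and contact force between the fingers and spacer_20 below 0.2 N and contact force between the fingers and spacer_30 below 0.2 N and height (world z) of any of spacer_20, spacer_30 below 0.006 m) or ((horizontal distance between spacer_20 and pile_place below 0.022 m and angle between spacer_20's own z axis and vertical below 0.06 rad) and (horizontal distance between spacer_40 and pile_place below 0.022 m and angle between spacer_40's own z axis and vertical below 0.06 rad) and contact force between spacer_20 and spacer_40 above 0.1 N and contact force between the fingers and spacer_20 below 0.2 N and contact force between the fingers and spacer_40 below 0.2 N and height (world z) of any of spacer_20, spacer_40 below 0.006 m) or ((horizontal distance between spacer_30 and pile_place below 0.022 m and angle between spacer_30's own z axis and vertical below 0.06 rad) and (horizontal distance between spacer_40 and pile_place below 0.022 m and angle between spacer_40's own z axis and vertical below 0.06 rad) and contact force between spacer_30 and spacer_40 above 0.1 N and contact force between the fingers and spacer_30 below 0.2 N and contact force between the fingers and spacer_40 below 0.2 N and height (world z) of any of spacer_30, spacer_40 below 0.006 m))), for 0.2 s.
At the end, for the whole second after the job is handed in: Two spacers piled flat on the blue rectangle (within 22 mm of its centre); board on pile and pedestal, level within 2 degrees, within 30 mm of the mat's middle and 11 degrees of its length; rocket upright (6 degrees) on the board within 30 mm of its middle; all let go and still (all of step 3 and horizontal distance between rocket and board below 0.03 m and z of rocket in the frame of board between 0.012 and 0.02 m and angle between rocket's own z axis and vertical below 0.1 rad and contact force between the fingers and rocket below 0.2 N and contact force between rocket and board above 0.3 N and linear speed of each of board, rocket below 0.02 m/s); the robot touches nothing.
It fails at once if the board is dropped (falls free faster than 0.5 m/s) (linear speed of board above 0.5 m/s and contact force between the fingers and board below 0.05 N).
It fails at once if the rocket is dropped (falls free faster than 0.5 m/s) (linear speed of rocket above 0.5 m/s and contact force between the fingers and rocket below 0.05 N).
It fails at once if the bowl, bottle, jar, brush or phone is pushed more than 40 mm, or the bowl, bottle or jar knocked over (distance of any of paint_bowl, glue_bottle, thinner_jar, brush, phone from where it was at the start of the episode above 0.04 m or angle between any of paint_bowl, glue_bottle, thinner_jar's own z axis and vertical above 0.5 rad).
It also fails if it takes over 72 s, if anything falls off the work surface, if the arm or the gripper's body presses on something with over 40 N, if the wrist force passes 120 N, or if a joint passes its speed limit or range.

### The arm

A 6-joint arm with a two-finger parallel gripper is mounted at the origin on the work surface. World frame = base frame: x ahead of the robot, y to its left, z up, the work surface at z = 0. Lengths are in m, angles in rad, forces in N, time in s.
With the tool pointing down it reaches from about 0.225 to 0.875 m from the base axis. Payload 3.4 kg.
Tool frame: the origin (TCP) lies at the very end of the fingers, on their centre line; the grasp point (between the pads) lies 19 mm behind it; z points along the fingers, x is the direction in which the jaws open and shut, and the axes are right-handed (so a half turn about z gives the same grasp; the last joint's range is limited). The gripper opens to 85 mm and grips with 20 to 120 N. Pads are 22 mm wide; open, the fingers measure 114 mm over their backs; the gripper's body (76 mm by 85 mm) begins 54 mm behind the grasp point. The pads swing forward as they close: fully open they stand 13 mm farther back than shut.
Start: joints at [1.064, 0.276, 1.505, -0, 1.361, -0.121], TCP at [0.216, 0.533, 0.231] pointing down, gripper open.
Joint ranges: [-2.89, 2.89], [-0.75, 2.08], [0.22, 2.7], [-1.18, 4.32], [0.11, 2.71], [-2.7, 2.7]. Speed limits (rad/s): [2.57, 2.57, 3.14, 3.14, 3.14, 3.14].

### API

Orientations are given as a unit quaternion [w, x, y, z].
In Python, from rig import manip gives the robot as it stands.
- The arm moves only by the tool carry_out, never from a script. Its argument "series" is a list of rows, each a list of 2 entries, a list of its own where there are three numbers: the shift along the tool's x, y, z in mm, then the turn about the tool's z in degrees. A call has 1 to 10 rows; each row shifts and turns the pose as measured when the row begins, along the tool's axes as they then stand; what a row does not reach is not made up. A row lasts 1/12 s, in which the tool goes at most 41.7 mm and 7.16 degrees, less where a joint would pass 70% of its speed; a pose out of reach is approached as far as the arm can. A call is refused whole if a number of a shift passes 41.7 or a number of a turn 7.16, either way. A call with a gripper value outside its range is refused whole. "fingers" is the finger opening in mm, from 0 to 85.4, set as the call begins (left out, the last holds). The fingers move at their own pace and stop on an object; "squeeze" is the grip in N (left out, the last holds). Time passes only in rows, so rows that do not move let the fingers close. It gives the time, the measured TCP pose, the force and the opening at its end, in the units of the state.
- manip.get_state(): the state, without advancing time (a new reading comes with each control period).
- manip.get_image(name): name is "scene" or "top" or "wrist"; returns a dict with "frame" (420x560x3 uint8, blue, green, red), "K" (3x3 intrinsics, pixels), "rvec" (rotation vector, rad) and "tvec" (3), from world to camera coordinates, as OpenCV has them; the wrist camera has in their place "mount" (4x4, takes a point from camera to tool coordinates, whose origin is the TCP and whose axes are the tool frame's). Camera axes: x right, y down, z forward; pixel columns grow to the right and rows downward; lengths in m; the calibration is good to about 2 mm. A picture is of the moment at which its call begins: read the wrist's pose just before it. There is no depth.
- manip.sign_off(): hands the job in, once; it reports no verdict.
The state is a dict: "clock": time; "qpos": joint angles; "qd": joint speeds; "effort": joint torques, N m; "position": TCP position; "ee_rot": TCP orientation; "contact_force": force on the tool from outside, world axes, zero at the start; "moment": the same for the moment, N m; "width": finger opening in m.
Only numpy, scipy, OpenCV 4.12 (cv2) and the standard library are available. Lean on these libraries where they do the work, as an engineer would, in place of code of your own. Each camera call takes 0.05 s, during which the arm holds its last target. There are 200 camera calls.

## Working session

There is one attempt and no reset: what is moved stays moved. The work goes in short steps, Python scripts to look and compute and a tool call to move; the robot and the scene stay as the last step left them, time stands still between calls to the robot, and variables do not carry over. Pictures are saved under pics/ and viewed, about 8 in all and at most 12, crops included, and the job is handed in when it is done.

Besides the shell and the picture viewer there is one more tool, called after "Request:" in YAML: its name, and indented under it one key for each argument. carry_out: Moves the arm, as the interface text tells. Its arguments: {"type":"object","properties":{"series":{"type":"array","items":{"type":"array"}},"fingers":{"type":"number"},"squeeze":{"type":"number"}},"required":["series"]}

```bash
ls; mkdir -p pics
python3 - <<'E'
from rig import manip
import cv2,numpy as np
print(manip.get_state())
for n in("scene","top"):
    i=manip.get_image(n); cv2.imwrite(f"pics/{n}0.png",i["frame"]); print(n,i["K"],i["rvec"],i["tvec"])
    R=cv2.Rodrigues(np.array(i["rvec"]))[0]; print(-R.T@np.array(i["tvec"]).ravel())
i=manip.get_image("wrist"); print(i["K"],i["mount"])
E
```

```text
pics
{'clock': 0.0, 'qpos': array([ 1.06399670e+00,  2.76589295e-01,  1.50613819e+00, -2.55941353e-05,
        1.36066996e+00, -1.20993842e-01]), 'qd': array([-0.00153166,  0.00178071, -0.00094833,  0.00101844, -0.00185737,
        0.00092788]), 'effort': array([-6.35055549e-04, -4.16771615e+01, -2.45801622e+01,  1.07629189e-04,
        1.11220303e-02,  5.28982673e-05]), 'position': array([0.21613081, 0.53227098, 0.23044093]), 'ee_rot': array([ 4.21037968e-04,  8.29547987e-01,  5.58434708e-01, -7.98249067e-04]), 'contact_force': array([ 0.39457485, -1.14033544, -0.03806272]), 'moment': array([-0.05042913, -0.00327207,  0.0260902 ]), 'width': 0.08523842119678822}
scene [[532.68913449   0.         281.86066275]
 [  0.         532.68913449 200.01002978]
 [  0.           0.           1.        ]] [ 2.42679179  0.64235181 -0.21200798] [-0.47052798 -0.12812544  1.40011535]
[ 0.87360657 -0.5881641   1.04355653]
top [[522.05749218   0.         278.42319461]
 [  0.         522.05749218 205.95147294]
 [  0.           0.           1.        ]] [ 2.13939306 -2.17888381  0.12392118] [0.06311587 0.53781325 1.41215137]
[0.36916864 0.05031637 1.46580387]
[[329.29610131   0.         281.06242571]
 [  0.         329.29610131 208.12422726]
 [  0.           0.           1.        ]] [[ 9.99999542e-01  2.42678002e-04  9.25691783e-04  5.14980416e-04]
 [-5.01653752e-04  9.56686634e-01  2.91119276e-01 -7.42046285e-02]
 [-8.14948711e-04 -2.91119607e-01  9.56686317e-01 -1.41935622e-01]
 [ 0.00000000e+00  0.00000000e+00  0.00000000e+00  1.00000000e+00]]
```

View pics/scene0.png

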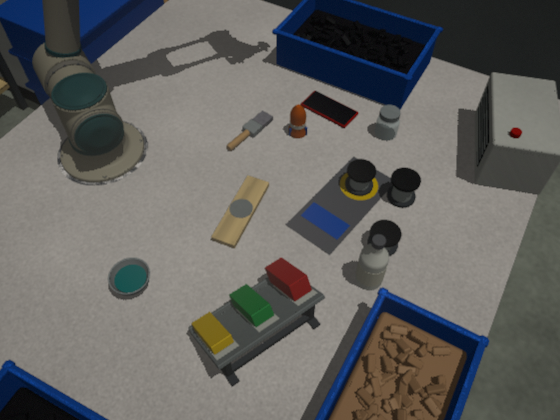

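View pics/top0.png

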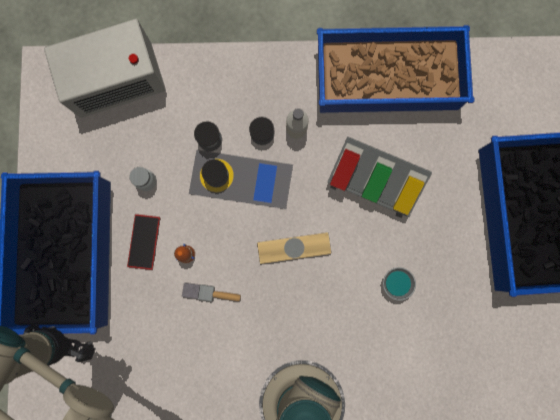

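```bash
cat > h.py <<'E'
from rig import manip
import cv2,numpy as np
from scipy.spatial.transform import Rotation as Ro
class V: pass
def cam(n):
    s=manip.get_state(); i=manip.get_image(n); v=V(); v.f=i["frame"]; v.K=np.array(i["K"]); v.s=s
    if n=="wrist":
        q=s["ee_rot"]; T=np.eye(4); T[:3,:3]=Ro.from_quat([q[1],q[2],q[3],q[0]]).as_matrix(); T[:3,3]=s["position"]
        M=T@np.array(i["mount"]); v.R=M[:3,:3].T; v.c=M[:3,3]
    else:
        v.R=cv2.Rodrigues(np.array(i["rvec"]))[0]; v.c=-v.R.T@np.array(i["tvec"]).ravel()
    return v
def ray(v,p,z):
    p=np.atleast_2d(np.array(p,float)); d=np.c_[p,np.ones(len(p))]@np.linalg.inv(v.K).T@v.R
    return v.c+d*((z-v.c[2])/d[:,2:])
def proj(v,P):
    P=(np.atleast_2d(P)-v.c)@v.R.T@v.K.T; return P[:,:2]/P[:,2:]
def tri(v1,p1,v2,p2):
    A=[];b=[]
    for v,p in((v1,p1),(v2,p2)):
        d=ray(v,p,0)[0]-v.c; d/=np.linalg.norm(d); M=np.eye(3)-np.outer(d,d); A.append(M); b.append(M@v.c)
    x=np.linalg.lstsq(np.vstack(A),np.hstack(b),rcond=None)[0]; return x
H={"red":((0,120,60),(6,255,255)),"green":((50,120,40),(75,255,255)),"yellow":((22,140,80),(32,255,255)),"blue":((108,120,60),(125,255,255)),"orange":((5,150,80),(14,255,255)),"wood":((12,60,110),(24,170,255))}
def blobs(v,c,amin=60,box=None):
    m=cv2.inRange(cv2.cvtColor(v.f,cv2.COLOR_BGR2HSV),*H[c])
    if c=="red": m|=cv2.inRange(cv2.cvtColor(v.f,cv2.COLOR_BGR2HSV),(174,120,60),(180,255,255))
    if box: z=np.zeros_like(m); z[box[1]:box[3],box[0]:box[2]]=255; m&=z
    return sorted([k for k in cv2.findContours(m,0,1)[0] if cv2.contourArea(k)>=amin],key=cv2.contourArea,reverse=True)
def yaw(s):
    q=s["ee_rot"]; return Ro.from_quat([q[1],q[2],q[3],q[0]]).as_matrix()
E
python3 - <<'E'
from h import *
for n in("top","scene"):
    v=cam(n)
    for c in H:
        for k in blobs(v,c,40)[:4]:
            r=cv2.minAreaRect(k); print(n,c,cv2.contourArea(k),np.round(cv2.boxPoints(r)).astype(int).tolist())
    b=[(135,105,315,215),(325,130,435,220)] if n=="top" else [(285,145,435,300),(185,250,330,390)]
    for j,(x0,y0,x1,y1) in enumerate(b):
        w=cv2.resize(v.f[y0:y1,x0:x1],(400,300),interpolation=cv2.INTER_CUBIC); globals()[f"{n}{j}"]=np.clip(w*1.6,0,255).astype(np.uint8)
cv2.imwrite("pics/c.png",np.vstack([np.hstack([top0,top1]),np.hstack([scene0,scene1])]))
E
```

```text
top red 604.0 [[329, 184], [345, 148], [361, 155], [344, 191]]
top red 57.5 [[129, 54], [137, 54], [137, 63], [129, 63]]
top green 554.5 [[361, 196], [377, 162], [392, 169], [376, 203]]
top yellow 574.0 [[392, 208], [410, 175], [425, 182], [407, 216]]
top yellow 208.5 [[195, 174], [224, 155], [239, 179], [211, 198]]
top blue 11837.0 [[317, 28], [471, 25], [473, 108], [319, 111]]
top blue 3305.5 [[0, 333], [0, 171], [109, 171], [109, 333]]
top blue 1545.0 [[491, 136], [559, 133], [567, 293], [499, 297]]
top blue 616.0 [[253, 199], [259, 163], [277, 166], [271, 202]]
top orange 142.0 [[175, 247], [189, 247], [189, 260], [175, 260]]
top wood 6866.5 [[324, 44], [458, 41], [459, 96], [325, 98]]
top wood 589.5 [[256, 242], [291, 237], [294, 259], [260, 264]]
top wood 579.5 [[292, 237], [328, 232], [331, 254], [295, 259]]
top wood 157.0 [[212, 297], [213, 290], [241, 294], [239, 301]]
scene red 875.0 [[262, 272], [279, 252], [316, 284], [298, 304]]
scene red 91.0 [[299, 107], [307, 89], [357, 112], [350, 130]]
scene red 56.5 [[510, 130], [516, 126], [522, 132], [518, 138]]
scene green 809.0 [[230, 295], [249, 279], [276, 312], [257, 327]]
scene yellow 846.5 [[191, 324], [210, 309], [235, 340], [215, 355]]
scene yellow 189.5 [[340, 187], [376, 177], [381, 195], [345, 205]]
scene blue 2350.5 [[315, 419], [378, 286], [496, 342], [432, 475]]
scene blue 1968.5 [[272, 31], [316, -45], [447, 30], [403, 107]]
scene blue 1246.0 [[81, 50], [155, -9], [165, 4], [91, 63]]
scene blue 1081.0 [[0, 0], [44, 0], [44, 35], [0, 35]]
scene orange 171.0 [[291, 107], [302, 104], [307, 123], [296, 126]]
scene orange 48.5 [[293, 133], [303, 128], [306, 134], [295, 139]]
scene wood 1256.0 [[211, 236], [249, 171], [270, 183], [232, 249]]
scene wood 903.5 [[415, 384], [421, 343], [462, 350], [455, 390]]
scene wood 513.5 [[354, 386], [381, 313], [406, 322], [379, 395]]
scene wood 437.5 [[336, 415], [361, 364], [378, 372], [353, 423]]
```

View pics/c.png

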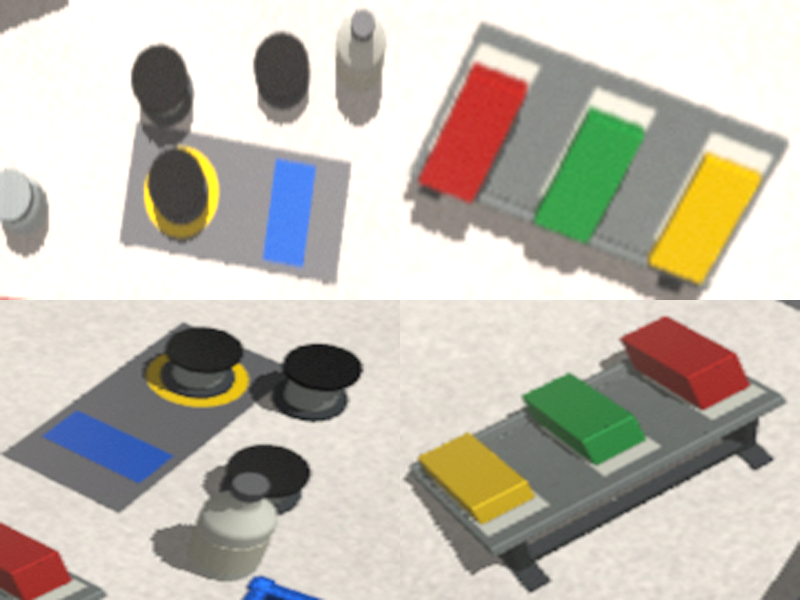

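Run:
```python
from h import *
t=cam("top"); s=cam("scene"); P=lambda *a:print(*[np.round(x,4).tolist() if isinstance(x,np.ndarray) else x for x in a])
# pedestals
def dark(v,c,r,th):
    x,y=c; g=v.f[y-r:y+r,x-r:x+r].max(2); m=(g<th).astype(np.uint8)
    k=max(cv2.findContours(m,0,1)[0],key=cv2.contourArea); e=cv2.fitEllipse(cv2.convexHull(k)); return (e[0][0]+x-r,e[0][1]+y-r),e[1:]
for nm,pt,ps in(("mat",(214,173),(362,170)),("sp1",(207,134),(405,181)),("sp2",(262,128),(385,236))):
    print(nm, [s.f[ps[1],ps[0]].tolist(),t.f[pt[1],pt[0]].tolist()])
    for th in(22,30,38):
        es=dark(s,ps,24,th); et=dark(t,pt,20,th+25); P(th,es,et,tri(s,es[0],t,et[0]))
bl=blobs(t,"blue",400,(240,150,290,210))[0]; b=cv2.minAreaRect(bl); P("blue top",ray(t,b[0],0),ray(t,cv2.boxPoints(b),0)[:,:2])
bl=blobs(s,"blue",200,(290,190,360,250))[0]; M=cv2.moments(bl); P("blue scene",ray(s,(M['m10']/M['m00'],M['m01']/M['m00']),0))
for c,h,ps in(("red",.04,(287.9,278.5)),("green",.03,(251.7,304.6)),("yellow",.02,(212.5,332.6))):
    k=blobs(t,c,300,(325,130,435,220))[0]; r=cv2.minAreaRect(k); x=tri(t,r[0],s,ps); q=ray(t,cv2.boxPoints(r),x[2])
    L=[(np.linalg.norm(q[i]-q[i-1]),q[i]-q[i-1]) for i in(1,2)]; d=max(L,key=lambda a:a[0]); P(c,x,"len",d[0],"yaw",np.degrees(np.arctan(d[1][1]/d[1][0])))
m=np.vstack(blobs(t,"wood",300,(250,225,340,270))); r=cv2.minAreaRect(m); P("board",ray(t,r[0],.016),ray(t,cv2.boxPoints(r),.016)[:,:2])
k=blobs(t,"orange",50,(165,235,200,270))[0]; M=cv2.moments(k); P("rocket",ray(t,(M['m10']/M['m00'],M['m01']/M['m00']),.055))
# mat grey corners
x0,y0=135+np.array([137,350,335,121])/2.222,105+np.array([122,162,283,243])/2.727
q=ray(t,np.c_[x0,y0],0); P("mat",q[:,:2],q.mean(0))
# others on table top view
for n,p in(("bowl",(399,284)),("bottle",(298,125)),("jar",(140,178)),("phone",(144,242)),("brush",(212,295))): P(n,ray(t,p,.03)[0][:2])
```

```text
mat [[23, 24, 24], [39, 41, 42]]
22 ((367.02941131591797, 177.20588302612305), ((6.717859745025635, 12.75501537322998), 67.5)) ((214.57054138183594, 172.97639083862305), ((22.373001098632812, 27.13504409790039), 147.14146423339844)) [0.641, 0.2334, 0.031]
30 ((359.1878890991211, 175.04902839660645), ((27.770051956176758, 34.27873611450195), 36.6905403137207)) ((214.63727951049805, 173.19338035583496), ((23.514209747314453, 27.58863639831543), 148.78744506835938)) [0.6308, 0.2273, 0.0417]
38 ((359.1832695007324, 175.60729217529297), ((28.37337303161621, 36.6084098815918), 25.431026458740234)) ((214.5495777130127, 173.0891284942627), ((23.658111572265625, 28.49017906188965), 146.96800231933594)) [0.6313, 0.2276, 0.0395]
sp1 [[18, 18, 18], [40, 40, 43]]
22 ((405.2402286529541, 179.5981559753418), ((22.91945457458496, 28.40870475769043), 98.87364959716797)) ((207.27644729614258, 136.20966911315918), ((22.750450134277344, 28.91926383972168), 154.2715301513672)) [0.7337, 0.2464, 0.0653]
30 ((402.4338321685791, 186.1761932373047), ((30.091167449951172, 39.319427490234375), 26.702880859375)) ((206.95147514343262, 138.40780639648438), ((25.57508087158203, 33.04043960571289), 173.46800231933594)) [0.733, 0.2503, 0.0361]
38 ((399.54833221435547, 185.76952934265137), ((30.036420822143555, 43.159114837646484), 52.647987365722656)) ((207.2853183746338, 139.36831092834473), ((25.532230377197266, 36.4278450012207), 170.2728271484375)) [0.7282, 0.2482, 0.0375]
sp2 [[30, 30, 30], [40, 40, 43]]Traceback (most recent call last):
  File "<stdin>", line 10, in <module>
  File "<stdin>", line 6, in dark
cv2.error: OpenCV(4.12.0) /io/opencv/modules/imgproc/src/shapedescr.cpp:361: error: (-201:Incorrect size of input array) There should be at least 5 points to fit the ellipse in function 'fitEllipseNoDirect'
```

Run:
```python
from h import *
t=cam("top"); s=cam("scene"); P=lambda *a:print(*[np.round(x,4).tolist() if isinstance(x,np.ndarray) else x for x in a])
for nm,ps,pt in(("mat",(361.7,170.6),(214.5,172)),("sp1",(405.8,180.7),(206.8,135)),("sp2",(385.7,233.6),(262,130))):
    P(nm,"tri",tri(s,ps,t,pt),*[ray(s,ps,z)[0][:2] for z in(.05,.06,.07)])
bl=blobs(t,"blue",400,(240,150,290,210))[0]; b=cv2.minAreaRect(bl); P("blue top",ray(t,b[0],0),ray(t,cv2.boxPoints(b),0)[:,:2])
bl=blobs(s,"blue",200,(290,190,360,250))[0]; M=cv2.moments(bl); P("blue scene",ray(s,(M['m10']/M['m00'],M['m01']/M['m00']),0))
for v,B in((t,(190,150,240,205)),(s,(330,160,390,210))):
    k=np.vstack(blobs(v,"yellow",10,B)); e=cv2.fitEllipse(cv2.convexHull(k)); P("disc",ray(v,e[0],0),e)
for c,h,ps in(("red",.04,(287.9,278.5)),("green",.03,(251.7,304.6)),("yellow",.02,(212.5,332.6))):
    k=blobs(t,c,300,(325,130,435,220))[0]; r=cv2.minAreaRect(k); x=tri(t,r[0],s,ps); q=ray(t,cv2.boxPoints(r),x[2])
    L=[(np.linalg.norm(q[i]-q[i-1]),q[i]-q[i-1]) for i in(1,2)]; d=max(L,key=lambda a:a[0]); P(c,x,"len",d[0],"yaw",np.degrees(np.arctan(d[1][1]/d[1][0])))
m=np.vstack(blobs(t,"wood",300,(250,225,340,270))); r=cv2.minAreaRect(m); P("board",ray(t,r[0],.016),ray(t,cv2.boxPoints(r),.016)[:,:2])
k=blobs(t,"orange",50,(165,235,200,270))[0]; M=cv2.moments(k); P("rocket",ray(t,(M['m10']/M['m00'],M['m01']/M['m00']),.055))
x0,y0=135+np.array([137,350,335,121])/2.222,105+np.array([122,162,283,243])/2.727
q=ray(t,np.c_[x0,y0],0); P("mat",q[:,:2],q.mean(0))
for n,p in(("bowl",(399,284)),("bottle",(298,125)),("jar",(140,178)),("phone",(144,242)),("brush",(212,295))): P(n,ray(t,p,.03)[0][:2])
```

```text
mat tri [0.6329, 0.2266, 0.0598] [0.631, 0.2352] [0.6334, 0.2269] [0.6359, 0.2186]
sp1 tri [0.7367, 0.2475, 0.0622] [0.7361, 0.2587] [0.7374, 0.2502] [0.7388, 0.2417]
sp2 tri [0.7522, 0.0958, 0.0467] [0.7536, 0.0944] [0.7548, 0.0875] [0.756, 0.0806]
blue top [[0.6105, 0.0908, 0.0]] [[0.5626, 0.125], [0.6679, 0.1072], [0.6587, 0.0563], [0.5536, 0.0746]]
blue scene [[0.6077, 0.0922, 0.0]]
disc [[0.6347, 0.2286, 0.0]] ((216.3099822998047, 175.00677490234375), (32.071739196777344, 33.4201774597168), 67.21630096435547)
disc [[0.6329, 0.2282, 0.0]] ((358.7945251464844, 185.64544677734375), (27.9704532623291, 38.167118072509766), 95.73001861572266)
red [0.6276, -0.1271, 0.0821] len 0.10823906063105662 yaw -25.289265717423135
green [0.5926, -0.2119, 0.0788] len 0.10268058989659101 yaw -27.449484566116602
yellow [0.5566, -0.2967, 0.0736] len 0.10358696394640438 yaw -29.488059475522874
board [[0.4236, 0.0132, 0.016]] [[0.4417, 0.1162], [0.4664, -0.0826], [0.4054, -0.0895], [0.381, 0.1083]]
rocket [[0.4129, 0.3154, 0.055]]
mat [[0.7092, 0.2847], [0.6613, 0.011], [0.5342, 0.0327], [0.5811, 0.3051]] [0.6215, 0.1584, 0.0]
bowl [0.3194, -0.2706]
bottle [0.768, -0.0061]
jar [0.6248, 0.438]
phone [0.4461, 0.4247]
brush [0.2989, 0.2381]
```

```bash
cat >> h.py <<'E'
def plan(x,y,z,jaw=None,step=40):
    s=manip.get_state(); p=np.array(s["position"]); R=yaw(s); a=np.degrees(np.arctan2(R[1,0],R[0,0]))
    d=np.array([x,y,z])-p; t=0 if jaw is None else (a-jaw+90)%180-90
    n=max(int(np.ceil(np.linalg.norm(d)*1000/step)),int(np.ceil(abs(t)/7)),1)
    out=[]
    for i in range(n):
        b=np.radians(a-t*i/n); X=np.array([np.cos(b),np.sin(b),0]);Y=np.array([np.sin(b),-np.cos(b),0])
        e=d*1000/n; out.append([[round(float(e@X),1),round(float(e@Y),1),round(float(-e[2]),1)],round(t/n,2)])
    print("t",round(s["clock"],2),"p",np.round(p,4),"jaw",round(a,2),"w",round(s["width"],4),"F",np.round(s["contact_force"],1),"tilt",np.round(R[:2,2],4)); print(n,out)
E
python3 -c "
from h import *
plan(.575,-.115,.23,67.3)"
```

```text
t 0.45 p [0.2164 0.5327 0.2312] jaw 67.89 w 0.0855 F [ 0.1 -1.   1. ] tilt [-0.     -0.0001]
19 [[[-24.5, 30.3, 0.1], np.float64(0.03)], [[-24.5, 30.3, 0.1], np.float64(0.03)], [[-24.4, 30.3, 0.1], np.float64(0.03)], [[-24.4, 30.4, 0.1], np.float64(0.03)], [[-24.4, 30.4, 0.1], np.float64(0.03)], [[-24.4, 30.4, 0.1], np.float64(0.03)], [[-24.4, 30.4, 0.1], np.float64(0.03)], [[-24.4, 30.4, 0.1], np.float64(0.03)], [[-24.3, 30.4, 0.1], np.float64(0.03)], [[-24.3, 30.4, 0.1], np.float64(0.03)], [[-24.3, 30.4, 0.1], np.float64(0.03)], [[-24.3, 30.5, 0.1], np.float64(0.03)], [[-24.3, 30.5, 0.1], np.float64(0.03)], [[-24.3, 30.5, 0.1], np.float64(0.03)], [[-24.2, 30.5, 0.1], np.float64(0.03)], [[-24.2, 30.5, 0.1], np.float64(0.03)], [[-24.2, 30.5, 0.1], np.float64(0.03)], [[-24.2, 30.5, 0.1], np.float64(0.03)], [[-24.2, 30.6, 0.1], np.float64(0.03)]]
```

Request:
carry_out:
  series:
    - [[-24.5,30.3,0],0]
    - [[-24.5,30.3,0],0]
    - [[-24.5,30.3,0],0]
    - [[-24.5,30.3,0],0]
    - [[-24.5,30.3,0],0]
    - [[-24.5,30.3,0],0]
    - [[-24.5,30.3,0],0]
    - [[-24.5,30.3,0],0]
    - [[-24.5,30.3,0],0]
    - [[-24.5,30.3,0],0]
  fingers: 64

```text
clock: 1.28
position: [0.4101, 0.1872, 0.23]
ee_rot: [-0.002, 0.825, 0.565, 0.004]
contact_force: [0.8, 1.4, 0.2]
width: 0.0639
```

Request:
carry_out:
  series:
    - [[-24.3,30.5,0],0]
    - [[-24.3,30.5,0],0]
    - [[-24.3,30.5,0],0]
    - [[-24.3,30.5,0],0]
    - [[-24.3,30.5,0],0]
    - [[-24.3,30.5,0],0]
    - [[-24.3,30.5,0],0]
    - [[-24.3,30.5,0],0]
    - [[-24.3,30.5,0],0]
    - [[0,0,0],0]

```text
clock: 2.12
position: [0.5961, -0.1412, 0.2303]
ee_rot: [0.002, 0.827, 0.562, 0.007]
contact_force: [-0.1, -0.6, 0.0]
width: 0.0646
```

```bash
python3 -c "
from h import *
plan(.575,-.115,.23,67.3)
v=cam('wrist'); cv2.imwrite('pics/w1.png',v.f)
for c in('red','green','yellow','blue'):
    for k in blobs(v,c,150)[:3]: print(c,cv2.contourArea(k),cv2.boundingRect(k),cv2.approxPolyDP(k,8,True).reshape(-1,2).tolist())
"
```

```text
t 2.12 p [ 0.5961 -0.1412  0.2303] jaw 68.35 w 0.0646 F [-0.1 -0.6  0. ] tilt [0.0134 0.0043]
1 [[[16.5, -29.3, 0.3], np.float64(1.05)]]
red 5379.0 (282, 157, 52, 113) [[287, 157], [282, 267], [330, 269], [332, 160]]
green 5117.0 (177, 156, 59, 109) [[190, 156], [177, 262], [228, 264], [233, 159]]
yellow 4961.5 (77, 155, 65, 107) [[96, 155], [77, 257], [130, 261], [141, 163]]
blue 5004.0 (457, 46, 52, 113) [[508, 46], [457, 58], [462, 158], [507, 148]]
blue 507.5 (422, 377, 28, 43) [[423, 377], [435, 418], [449, 419], [436, 380]]
```

View pics/w1.png

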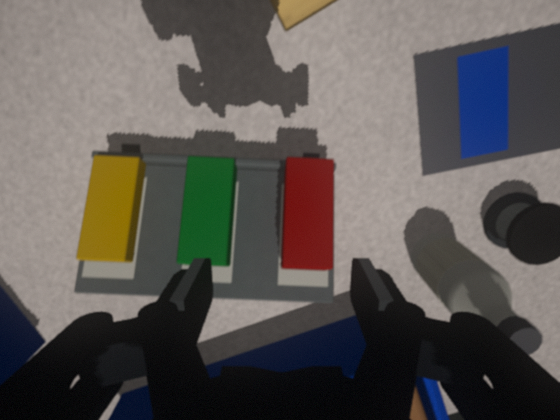

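```bash
cat > rackm.py <<'E'
from h import *
v=cam('wrist'); print(np.round(v.s["position"],4),np.round(yaw(v.s)[:2,2],4))
for s in(-.015,-.010):
  C={}
  for c,h in(('red',.04),('green',.03),('yellow',.02)):
    b=blobs(v,c,800)
    if not b: continue
    q=cv2.boxPoints(cv2.minAreaRect(b[0])); k=cv2.approxPolyDP(b[0],8,True).reshape(-1,2)
    if len(k)!=4: k=q
    k=k[np.argsort(k[:,1])]; z=.07+s/2+h*.866
    lo=ray(v,k[:2],z-.025).mean(0); up=ray(v,k[2:],z+.025).mean(0); m=(lo+up)/2; d=up-lo; C[c]=m
    w=np.linalg.norm(np.diff(ray(v,k[:2],z-.025),axis=0)),np.linalg.norm(np.diff(ray(v,k[2:],z+.025),axis=0))
    print(s,c,np.round(m,4),"len",round(np.hypot(*d[:2]),4),"w",np.round(w,4),"yaw",round(np.degrees(np.arctan2(d[1],d[0])),1))
  for a,b in(('red','green'),('green','yellow')):
    if a in C and b in C: e=C[a]-C[b]; print(a,b,round(np.hypot(*e[:2]),4),"yaw",round(np.degrees(np.arctan2(-e[0],e[1])),1))
E
python3 rackm.py
```

```text
[ 0.5942 -0.1381  0.2302] [0.0107 0.0078]
-0.015 red [ 0.6181 -0.1225  0.0971] len 0.0838 w [0.0413 0.0415] yaw -24.9
-0.015 green [ 0.5854 -0.2066  0.0885] len 0.0866 w [0.0482 0.0447] yaw -23.9
-0.015 yellow [ 0.5518 -0.2905  0.0798] len 0.0828 w [0.0416 0.0462] yaw -22.8
red green 0.0903 yaw -21.2
green yellow 0.0904 yaw -21.8
-0.01 red [ 0.6172 -0.1223  0.0996] len 0.0829 w [0.041  0.0411] yaw -25.0
-0.01 green [ 0.5848 -0.2058  0.091 ] len 0.0857 w [0.0478 0.0443] yaw -23.8
-0.01 yellow [ 0.5515 -0.2889  0.0823] len 0.082 w [0.0413 0.0458] yaw -22.7
red green 0.0895 yaw -21.2
green yellow 0.0896 yaw -21.8
```

```bash
python3 -c "
from h import *
plan(.6276,-.1268,.135,65.6)"
```

```text
t 2.22 p [ 0.5928 -0.1357  0.2303] jaw 68.47 w 0.0644 F [-0.5  0.8  1.3] tilt [0.0092 0.0098]
3 [[[7.0, 9.7, 31.8], np.float64(0.96)], [[7.2, 9.6, 31.8], np.float64(0.96)], [[7.3, 9.5, 31.8], np.float64(0.96)]]
```

Request:
carry_out:
  series:
    - [[7,10,32],1]
    - [[7,10,32],1]
    - [[7,9,31],0.9]
    - [[0,0,0],0]
    - [[0,0,0],0]

```text
clock: 2.63
position: [0.628, -0.1209, 0.1368]
ee_rot: [-0.001, 0.841, 0.542, 0.008]
contact_force: [0.9, 0.0, 0.8]
width: 0.0643
```

```bash
python3 -c "
from h import *
plan(.6276,-.1268,.066,65.6,12)"; python3 rackm.py
```

```text
t 2.63 p [ 0.628  -0.1209  0.1368] jaw 65.6 w 0.0643 F [0.9 0.  0.8] tilt [0.013  0.0109]
6 [[[-0.9, 0.3, 11.8], np.float64(0.0)], [[-0.9, 0.3, 11.8], np.float64(0.0)], [[-0.9, 0.3, 11.8], np.float64(0.0)], [[-0.9, 0.3, 11.8], np.float64(0.0)], [[-0.9, 0.3, 11.8], np.float64(0.0)], [[-0.9, 0.3, 11.8], np.float64(0.0)]]
[ 0.628  -0.1209  0.1368] [0.013  0.0109]
-0.015 red [ 0.6181 -0.122   0.0971] len 0.0827 w [0.0415 0.0412] yaw -24.8
-0.015 green [ 0.5872 -0.204   0.0885] len 0.0877 w [0.0553 0.0495] yaw -24.2
-0.015 yellow [ 0.5613 -0.2699  0.0798] len 0.0862 w [0.0291 0.0261] yaw -13.2
red green 0.0876 yaw -20.6
green yellow 0.0708 yaw -21.4
-0.01 red [ 0.6171 -0.1215  0.0996] len 0.0813 w [0.041  0.0406] yaw -24.8
-0.01 green [ 0.5867 -0.2024  0.091 ] len 0.0863 w [0.0546 0.0487] yaw -24.0
-0.01 yellow [ 0.5612 -0.2676  0.0823] len 0.085 w [0.0288 0.0258] yaw -12.8
red green 0.0864 yaw -20.6
green yellow 0.07 yaw -21.4
```

Request:
carry_out:
  series:
    - [[-1,1,12],0]
    - [[-1,1,12],0]
    - [[-1,0.5,12],0]
    - [[-1,0.5,12],0]
    - [[-1,0,12],0]
    - [[0,0,8],0]
    - [[0,0,5],0]
    - [[0,0,0],0]

```text
clock: 3.35
position: [0.6308, -0.1259, 0.0677]
ee_rot: [0.004, 0.84, 0.543, 0.013]
contact_force: [-0.8, -0.4, 0.2]
width: 0.0643
```

Request:
carry_out:
  series:
    - [[0,0,0],0]
    - [[0,0,0],0]
    - [[0,0,0],0]
    - [[0,0,0],0]
    - [[0,0,0],0]
    - [[0,0,0],0]
  fingers: 30
  squeeze: 40

```text
clock: 3.85
position: [0.6317, -0.1265, 0.0701]
ee_rot: [0.006, 0.84, 0.543, 0.014]
contact_force: [0.0, -0.1, -1.8]
width: 0.0435
```

Request:
carry_out:
  series:
    - [[0,0,-10],0]
    - [[0,0,-20],0]
    - [[0,0,-30],0]
    - [[0,0,-30],0]
    - [[0,0,-30],0]
    - [[0,0,-20],0]
    - [[0,0,0],0]

```text
clock: 4.43
position: [0.6259, -0.1265, 0.217]
ee_rot: [0.003, 0.84, 0.543, 0.012]
contact_force: [0.8, -0.3, 0.0]
width: 0.0435
```

```bash
python3 -c "
from h import *
plan(.609,.0915,.19,79.7)
v=cam('wrist'); cv2.imwrite('pics/w2.png',v.f)"
```

```text
t 4.43 p [ 0.6259 -0.1265  0.217 ] jaw 65.78 w 0.0435 F [ 0.8 -0.3  0. ] tilt [0.0237 0.0074]
6 [[[32.0, -17.5, 4.5], np.float64(-2.32)], [[32.7, -16.2, 4.5], np.float64(-2.32)], [[33.3, -14.8, 4.5], np.float64(-2.32)], [[33.9, -13.5, 4.5], np.float64(-2.32)], [[34.4, -12.1, 4.5], np.float64(-2.32)], [[34.8, -10.7, 4.5], np.float64(-2.32)]]
```

View pics/w2.png

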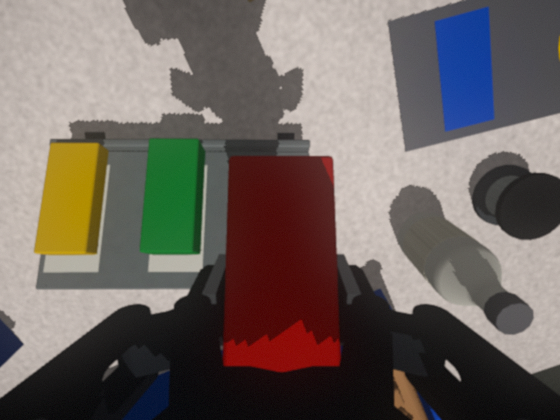

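```bash
python3 -c "
from h import *
plan(.6175,.090,.16,79.7,30)"
```

```text
t 4.48 p [ 0.6253 -0.1262  0.2153] jaw 65.78 w 0.0439 F [ 0.1  0.3 -0.7] tilt [0.0218 0.008 ]
8 [[[24.2, -12.0, 6.9], np.float64(-1.74)], [[24.6, -11.2, 6.9], np.float64(-1.74)], [[24.9, -10.5, 6.9], np.float64(-1.74)], [[25.2, -9.7, 6.9], np.float64(-1.74)], [[25.5, -9.0, 6.9], np.float64(-1.74)], [[25.8, -8.2, 6.9], np.float64(-1.74)], [[26.0, -7.4, 6.9], np.float64(-1.74)], [[26.2, -6.6, 6.9], np.float64(-1.74)]]
```

Request:
carry_out:
  series:
    - [[24,-12,7],-1.7]
    - [[24.5,-11,7],-1.7]
    - [[25,-10.5,7],-1.7]
    - [[25,-9.5,7],-1.7]
    - [[25.5,-9,7],-1.7]
    - [[25.5,-8,7],-1.7]
    - [[20,-5,4],-1.7]
    - [[10,-3,3],-1.7]
    - [[0,0,0],0]

```text
clock: 5.23
position: [0.611, 0.0723, 0.1509]
ee_rot: [-0.003, 0.767, 0.641, 0.003]
contact_force: [-0.5, -0.8, -2.5]
width: 0.0433
```

```bash
python3 -c "
from h import *
plan(.6175,.090,.05,79.7,20)"
```

```text
t 5.23 p [0.611  0.0723 0.1509] jaw 79.78 w 0.0433 F [-0.5 -0.8 -2.5] tilt [0.0006 0.0072]
6 [[[3.1, 0.5, 16.8], np.float64(0.01)], [[3.1, 0.5, 16.8], np.float64(0.01)], [[3.1, 0.5, 16.8], np.float64(0.01)], [[3.1, 0.5, 16.8], np.float64(0.01)], [[3.1, 0.5, 16.8], np.float64(0.01)], [[3.1, 0.5, 16.8], np.float64(0.01)]]
```

Request:
carry_out:
  series:
    - [[4,2,15],0]
    - [[4,1,17],0]
    - [[4,0.5,17],0]
    - [[4,0.5,17],0]
    - [[3,0.5,15],0]
    - [[0,0,12],0]
    - [[0,0,6],0]
    - [[0,0,0],0]

```text
clock: 5.9
position: [0.6179, 0.0822, 0.0439]
ee_rot: [-0.001, 0.769, 0.64, -0.002]
contact_force: [0.3, -0.2, -1.9]
width: 0.0433
```

Request:
carry_out:
  series:
    - [[0,0,4],0]
    - [[0,0,4],0]
    - [[0,0,4],0]
    - [[0,0,4],0]
  squeeze: 20

```text
clock: 6.23
position: [0.6201, 0.0796, 0.0292]
ee_rot: [0.001, 0.769, 0.639, -0.0]
contact_force: [0.9, -3.1, 11.1]
width: 0.0434
```

```bash
python3 -c "
from h import *
plan(.6175,.090,.012,79.7,20)
v=cam('wrist'); cv2.imwrite('pics/w3.png',v.f)"
```

```text
t 6.23 p [0.6201 0.0796 0.0292] jaw 79.41 w 0.0434 F [ 0.9 -3.1 11.1] tilt [ 0.0006 -0.0017]
2 [[[4.9, -2.2, 8.6], np.float64(-0.14)], [[4.9, -2.2, 8.6], np.float64(-0.14)]]
```

View pics/w3.png

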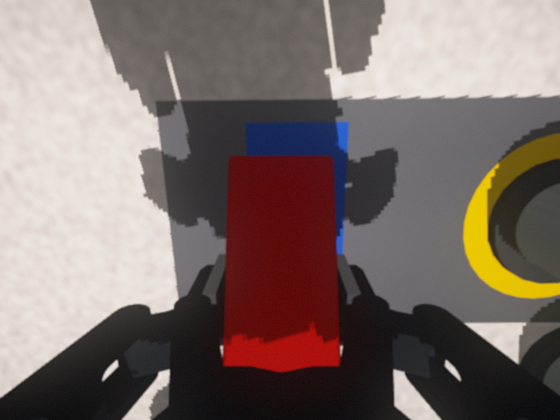

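Request:
carry_out:
  series:
    - [[5,-1,-6],0]
    - [[6,-1,-2],0]
    - [[0,0,4],0]
    - [[0.5,0,5],0]
    - [[0.5,0,5],0]
    - [[0.5,0,5],0]
    - [[0.5,0,5],0]

```text
clock: 6.87
position: [0.6305, 0.0915, 0.0214]
ee_rot: [0.011, 0.768, 0.641, 0.007]
contact_force: [0.8, -3.3, 9.9]
width: 0.0436
```

```bash
python3 -c "
from h import *
plan(.6175,.090,.012,79.7,20)"
```

```text
t 6.87 p [0.6305 0.0915 0.0214] jaw 79.71 w 0.0436 F [ 0.8 -3.3  9.9] tilt [ 0.0238 -0.0078]
1 [[[-3.8, -12.6, 9.4], np.float64(0.01)]]
```

Request:
carry_out:
  series:
    - [[0,-4,3],0]
    - [[0,-4,3],0]
    - [[0,-4,3],0]
    - [[0,-3,3],0]
    - [[0,-1,3],0]

```text
clock: 7.28
position: [0.6339, 0.091, 0.0183]
ee_rot: [0.026, 0.766, 0.642, 0.02]
contact_force: [-1.1, -0.8, 6.7]
width: 0.0436
```

```bash
python3 -c "
from h import *
plan(.6175,.090,.012,79.7,20)
v=cam('wrist'); k=blobs(v,'red',2000)[0]; print(cv2.boundingRect(k)); cv2.imwrite('pics/w4.png',v.f)"
```

```text
t 7.28 p [0.6339 0.091  0.0183] jaw 79.93 w 0.0436 F [-1.1 -0.8  6.7] tilt [ 0.0647 -0.0135]
1 [[[-3.9, -15.9, 6.3], np.float64(0.23)]]
(222, 155, 120, 218)
```

Request:
carry_out:
  series:
    - [[0,-5,-8],0]
    - [[0,-12,-8],0]
    - [[0,-12,0],0]
    - [[0,-6,0],0]
    - [[0,0,0],0]

```text
clock: 7.75
position: [0.5937, 0.0984, 0.0321]
ee_rot: [0.025, 0.766, 0.642, 0.019]
contact_force: [-0.2, 0.5, -1.2]
width: 0.0434
```

```bash
python3 -c "
from h import *
plan(.600,.093,.032,79.7,20)"
```

```text
t 7.75 p [0.5937 0.0984 0.0321] jaw 79.93 w 0.0434 F [-0.2  0.5 -1.2] tilt [ 0.0619 -0.0132]
1 [[[-4.2, 7.2, 0.1], np.float64(0.23)]]
```

Request:
carry_out:
  series:
    - [[-5,5,2],0]
    - [[-1,2,3],0]
    - [[0,0,1],0]

```text
clock: 8.0
position: [0.5994, 0.0911, 0.0263]
ee_rot: [0.025, 0.766, 0.643, 0.019]
contact_force: [-0.6, -0.3, -2.1]
width: 0.0435
```

```bash
python3 -c "
from h import *
plan(.600,.093,.028,79.7,20)"
```

```text
t 8.0 p [0.5994 0.0911 0.0263] jaw 80.01 w 0.0435 F [-0.6 -0.3 -2.1] tilt [ 0.0617 -0.0132]
1 [[[2.0, 0.3, -1.7], np.float64(0.31)]]
```

Request:
carry_out:
  series:
    - [[1,0,3],0]
    - [[0,0,1],0]

```text
clock: 8.17
position: [0.6008, 0.0915, 0.0214]
ee_rot: [0.025, 0.766, 0.642, 0.019]
contact_force: [-0.5, 0.1, -2.0]
width: 0.0437
```

Request:
carry_out:
  series:
    - [[0,0,0],0]
    - [[0,0,0],0]
    - [[0,0,0],0]
  fingers: 52

```text
clock: 8.42
position: [0.602, 0.0913, 0.0209]
ee_rot: [0.025, 0.766, 0.642, 0.02]
contact_force: [-0.6, -0.6, -0.4]
width: 0.052
```

```bash
python3 -c "
from h import *
plan(.600,.093,.12,79.7,20)
v=cam('wrist'); k=blobs(v,'red',2000)[0]; print(cv2.boundingRect(k))"
```

```text
t 8.42 p [0.602  0.0913 0.0209] jaw 79.93 w 0.052 F [-0.6 -0.6 -0.4] tilt [ 0.0622 -0.0133]
5 [[[0.3, -0.4, -19.8], np.float64(0.05)], [[0.3, -0.4, -19.8], np.float64(0.05)], [[0.3, -0.4, -19.8], np.float64(0.05)], [[0.3, -0.4, -19.8], np.float64(0.05)], [[0.3, -0.4, -19.8], np.float64(0.05)]]
(222, 152, 117, 221)
```

Request:
carry_out:
  series:
    - [[0,0,0],0]
    - [[0,0,-5],0]
    - [[0,0,-20],0]
    - [[0,0,-30],0]
    - [[0,0,-35],0]
    - [[0,0,-35],0]
    - [[0,-20,-20],0]
    - [[0,0,0],0]
  fingers: 64

```text
clock: 9.13
position: [0.5718, 0.097, 0.1715]
ee_rot: [0.024, 0.766, 0.642, 0.018]
contact_force: [-0.1, -0.3, 0.4]
width: 0.0643
```

```bash
python3 -c "
from h import *
plan(.600,.093,.12,79.7,20)
v=cam('wrist'); cv2.imwrite('pics/w5.png',v.f); k=blobs(v,'red',1000)[0]; r=cv2.approxPolyDP(k,8,True).reshape(-1,2); print(r.tolist(),np.round(ray(v,r,.04)[:,:2],4).tolist())
q=ray(v,cv2.boxPoints(cv2.minAreaRect(k)),.04); print(q.mean(0))
t=cam('top'); k=blobs(t,'red',200,(200,130,320,220)); r=cv2.minAreaRect(k[0]); print(ray(t,r[0],.04))"
```

```text
t 9.13 p [0.5718 0.097  0.1715] jaw 79.92 w 0.0643 F [-0.1 -0.3  0.4] tilt [ 0.059  -0.0131]
3 [[[0.3, 9.5, 17.2], np.float64(0.07)], [[0.4, 9.5, 17.2], np.float64(0.07)], [[0.4, 9.5, 17.2], np.float64(0.07)]]
[[260, 157], [258, 267], [303, 268], [304, 160]] [[0.5417, 0.0851], [0.6429, 0.0629], [0.6513, 0.1041], [0.5505, 0.1204]]
[0.59613966 0.09258517 0.04      ]Traceback (most recent call last):
  File "<string>", line 6, in <module>
    t=cam('top'); k=blobs(t,'red',200,(200,130,320,220)); r=cv2.minAreaRect(k[0]); print(ray(t,r[0],.04))
                                                                            ~^^^
IndexError: list index out of range
```

View pics/w5.png

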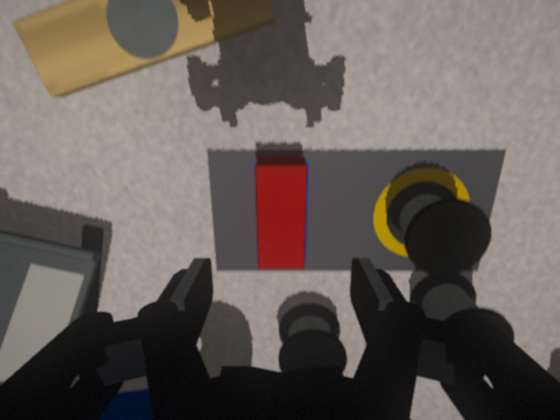

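```bash
python3 -c "
from h import *
v=cam('wrist'); g=v.f.astype(int); hsv=cv2.cvtColor(v.f,cv2.COLOR_BGR2HSV)
k=blobs(v,'red',1000)[0]; q=ray(v,cv2.boxPoints(cv2.minAreaRect(k)),.04); print('red',q.mean(0),q[:,:2].round(4).tolist())
c=ray(v,[(208,150),(503,150),(217,270),(478,270)],0)[:,:2]; print(c.round(4).tolist(),c.mean(0))
y=np.vstack(blobs(v,'yellow',30,(350,150,500,290))); e=cv2.fitEllipse(cv2.convexHull(y)); print('disc',e,ray(v,e[0],0))
# pedestal top ellipse center approx (447,237): 
P=np.array([.634,.2284])
for z in(.05,.06,.07): print(z,ray(v,(447.5,235.5),z)[0][:2], proj(v,[*P,z]))
"; python3 rackm.py | head -6
```

```text
red [0.59460761 0.09252476 0.04      ] [[0.5395, 0.0813], [0.5467, 0.1221], [0.6502, 0.1065], [0.6421, 0.0602]]
[[0.5361, 0.0342], [0.5839, 0.3042], [0.6623, 0.0115], [0.7104, 0.2853]] [0.62318275 0.15879154]
disc ((422.738037109375, 209.10340881347656), (85.09111022949219, 101.65523529052734), 60.792667388916016) [[0.63022728 0.22926832 0.        ]]
0.05 [0.63578818 0.23024193] [[445.3032551  233.96604873]]
0.06 [0.63019748 0.22561393] [[450.93886995 239.09039721]]
0.07 [0.62460678 0.22098593] [[456.97722185 244.58094618]]
[0.5732 0.0962 0.1671] [ 0.0563 -0.014 ]
-0.015 red [0.5681 0.0981 0.0971] len 0.0604 w [0.0314 0.0285] yaw -11.6
-0.015 yellow [0.5981 0.1748 0.0798] len 0.016 w [0.034  0.0301] yaw -54.0
-0.01 red [0.5671 0.0983 0.0996] len 0.0594 w [0.031  0.0281] yaw -11.6
-0.01 yellow [0.5969 0.1741 0.0823] len 0.0158 w [0.0337 0.0297] yaw -55.1
```

```bash
python3 -c "
from h import *
v=cam('wrist'); s=cam('scene')
a=cv2.resize(v.f[150:300,360:510],(600,600),interpolation=cv2.INTER_CUBIC)
b=np.vstack([cv2.resize(s.f[y:y+50,x:x+50],(200,200),interpolation=cv2.INTER_CUBIC) for x,y in((335,150),(380,155),(360,205))])
f=lambda m:np.clip(((m/255.)**.5)*255,0,255).astype(np.uint8)
cv2.imwrite('pics/p.png',f(np.hstack([a,b])))
"
```

```text
(no output)
```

View pics/p.png

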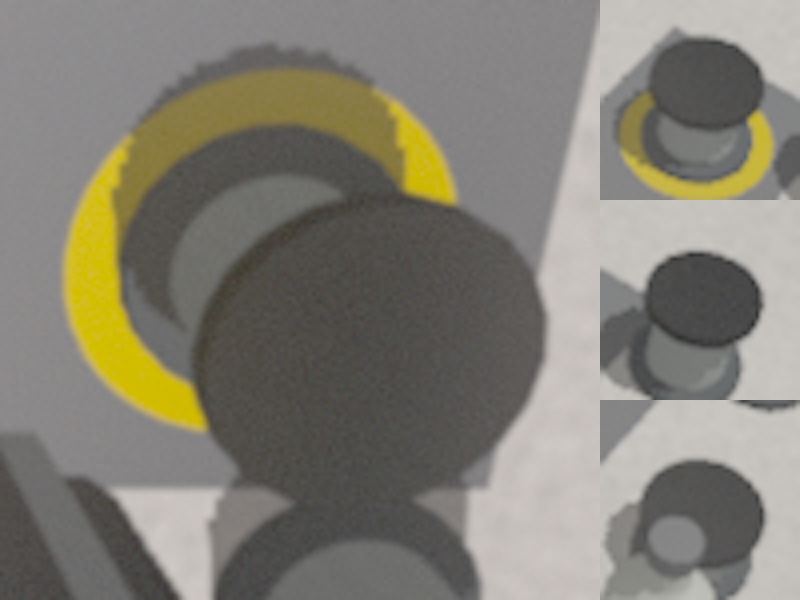

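```bash
python3 -c "
from h import *
plan(.597,.0925,.014,79.7,20)"
```

```text
t 9.43 p [0.5724 0.096  0.165 ] jaw 79.88 w 0.0643 F [ 0.2 -0.2 -0.1] tilt [ 0.0517 -0.0142]
8 [[[0.1, 3.1, 18.9], np.float64(0.02)], [[0.1, 3.1, 18.9], np.float64(0.02)], [[0.1, 3.1, 18.9], np.float64(0.02)], [[0.1, 3.1, 18.9], np.float64(0.02)], [[0.1, 3.1, 18.9], np.float64(0.02)], [[0.1, 3.1, 18.9], np.float64(0.02)], [[0.1, 3.1, 18.9], np.float64(0.02)], [[0.1, 3.1, 18.9], np.float64(0.02)]]
```

Request:
carry_out:
  series:
    - [[0,2,20],0]
    - [[0,2,20],0]
    - [[0,2,20],0]
    - [[0,2,20],0]
    - [[0,2,20],0]
    - [[0,2,20],0]
    - [[0,2,15],0]
    - [[0,2,8],0]
    - [[0,0,5],0]
    - [[0,0,0],0]

```text
clock: 10.27
position: [0.5932, 0.0893, -0.0015]
ee_rot: [0.016, 0.767, 0.641, 0.007]
contact_force: [-0.2, 1.1, 0.3]
width: 0.0642
```

```bash
python3 - <<'E'
t=open('h.py').read()
i=t.index("    for i in range(n):\n        b=")
t=t[:i]+'''    for i in range(n):
        Q=R@Ro.from_euler("z",t*i/n,degrees=True).as_matrix(); e=Q.T@(d*1000/n)
        out.append([[round(float(k),1) for k in e],round(float(t/n),1)])
    print("t",round(s["clock"],2),"p",np.round(p,4),"jaw",round(a,2),"w",round(s["width"],4),"F",np.round(s["contact_force"],1),"tilt",np.round(R[:2,2],4)); print(n,out[0],out[n//2],out[-1])
'''
open('h.py','w').write(t)
E
python3 -c "
from h import *
plan(.597,.0925,.014,79.7,20)"
```

```text
t 10.27 p [ 0.5932  0.0893 -0.0015] jaw 79.79 w 0.0642 F [-0.2  1.1  0.3] tilt [ 0.0319 -0.0154]
1 [[3.7, 3.7, -15.4], 0.1] [[3.7, 3.7, -15.4], 0.1] [[3.7, 3.7, -15.4], 0.1]
```

Request:
carry_out:
  series:
    - [[3,0,-10],0]
    - [[0,0,-2],0]
    - [[0,0,0],0]

```text
clock: 10.52
position: [0.5937, 0.0927, 0.0119]
ee_rot: [0.016, 0.767, 0.641, 0.007]
contact_force: [1.0, 1.0, -0.3]
width: 0.0637
```

Request:
carry_out:
  series:
    - [[0,0,0],0]
    - [[0,0,0],0]
    - [[0,0,0],0]
    - [[0,0,0],0]
  fingers: 35
  squeeze: 20

```text
clock: 10.85
position: [0.5955, 0.0932, 0.0159]
ee_rot: [0.018, 0.767, 0.641, 0.01]
contact_force: [0.0, -0.5, -1.1]
width: 0.0436
```

Request:
carry_out:
  series:
    - [[0,4,0],0]
    - [[0,5,0],0]
    - [[0,4,0],0]
    - [[0,0,0],0]

```text
clock: 11.18
position: [0.609, 0.0907, 0.0162]
ee_rot: [0.018, 0.767, 0.642, 0.01]
contact_force: [0.4, 0.7, -1.2]
width: 0.044
```

```bash
python3 -c "
from h import *
plan(.597,.0925,.014,79.7,20)"
```

```text
t 11.18 p [0.609  0.0907 0.0162] jaw 79.82 w 0.044 F [ 0.4  0.7 -1.2] tilt [ 0.038 -0.015]
1 [[-0.3, -12.2, 1.8], 0.1] [[-0.3, -12.2, 1.8], 0.1] [[-0.3, -12.2, 1.8], 0.1]
```

Request:
carry_out:
  series:
    - [[0,0,3],0]
    - [[0,0,1],0]

```text
clock: 11.35
position: [0.6098, 0.0906, 0.0141]
ee_rot: [0.018, 0.767, 0.641, 0.01]
contact_force: [-4.1, 0.3, 9.7]
width: 0.0439
```

Request:
carry_out:
  series:
    - [[0,0,0],0]
    - [[0,0,0],0]
    - [[0,0,0],0]
    - [[0,0,-5],0]
    - [[0,0,-20],0]
    - [[0,0,-35],0]
    - [[0,0,-40],0]
    - [[0,0,-40],0]
    - [[0,0,-30],0]
    - [[0,0,0],0]
  fingers: 64

```text
clock: 12.18
position: [0.6017, 0.0928, 0.1888]
ee_rot: [0.015, 0.767, 0.641, 0.007]
contact_force: [1.3, 0.8, 0.7]
width: 0.0644
```

```bash
python3 -c "
from h import *
plan(.540,-.285,.21,65.6,30)
v=cam('wrist');  k=blobs(v,'red',1000)[0]; q=ray(v,cv2.boxPoints(cv2.minAreaRect(k)),.04); print('red',q.mean(0),q[:,:2].round(4).tolist(),cv2.boundingRect(k))
v=cam('top'); cv2.imwrite('pics/t2.png',v.f)
"
```

```text
t 12.18 p [0.6017 0.0928 0.1888] jaw 79.76 w 0.0644 F [1.3 0.8 0.7] tilt [ 0.0301 -0.0151]
13 [[-29.5, 0.5, -1.3], 1.1] [[-29.2, 3.9, -1.3], 1.1] [[-28.6, 7.2, -1.3], 1.1]
red [0.61066586 0.09140583 0.04      ] [[0.5568, 0.08], [0.5641, 0.1208], [0.6648, 0.1052], [0.6568, 0.0596]] (258, 141, 49, 108)
```

Request:
carry_out:
  series:
    - [[-29.5,1,-3],1.1]
    - [[-29.5,1.5,-3],1.1]
    - [[-29.5,2,-2],1.1]
    - [[-29.5,2,-1],1.1]
    - [[-29.5,2.5,-1],1.1]
    - [[-29,3,-1],1.1]
    - [[-29,4,-1],1.1]
    - [[-29,4,-1],1.1]
    - [[-29,5,-1],1.1]
    - [[-29,5,-1],1.1]

```text
clock: 13.12
position: [0.5372, -0.1997, 0.1792]
ee_rot: [-0.004, 0.825, 0.566, -0.007]
contact_force: [-0.1, -0.7, -0.3]
width: 0.0641
```

Request:
carry_out:
  series:
    - [[-29,6,-1],1.1]
    - [[-20,6,-1],1.1]
    - [[0,0,0],0]
    - [[0,0,0],0]

```text
clock: 13.45
position: [0.5235, -0.2562, 0.1714]
ee_rot: [-0.011, 0.838, 0.545, -0.012]
contact_force: [0.4, -0.3, 0.7]
width: 0.0642
```

```bash
python3 rackm.py; python3 -c "
from h import *
plan(.5576,-.296,.10,65.6,20)"
```

```text
[ 0.5235 -0.2562  0.1714] [-0.0324  0.0055]
-0.015 green [ 0.5831 -0.209   0.0885] len 0.0843 w [0.0463 0.0416] yaw -26.2
-0.015 yellow [ 0.5507 -0.2939  0.0798] len 0.0831 w [0.0418 0.0414] yaw -24.9
green yellow 0.0909 yaw -20.9
-0.01 green [ 0.5817 -0.2091  0.091 ] len 0.0831 w [0.0458 0.041 ] yaw -26.4
-0.01 yellow [ 0.5497 -0.2931  0.0823] len 0.082 w [0.0414 0.0409] yaw -24.8
green yellow 0.0899 yaw -20.9
t 13.5 p [ 0.5234 -0.256   0.1712] jaw 66.17 w 0.0639 F [-0.9 -0.1 -0.4] tilt [-0.033  0.005]
5 [[-4.4, 9.9, 14.0], 0.1] [[-4.4, 10.0, 14.0], 0.1] [[-4.3, 10.0, 14.0], 0.1]
```

Request:
carry_out:
  series:
    - [[-4,9,13],0]
    - [[-5,9,13],0]
    - [[-5,9,13],0]
    - [[-4,9,13],0]
    - [[-3,5,12],0]
    - [[0,0,0],0]

```text
clock: 14.0
position: [0.553, -0.2886, 0.0953]
ee_rot: [-0.014, 0.836, 0.549, -0.013]
contact_force: [-0.9, -0.1, -0.4]
width: 0.0641
```

```bash
python3 -c "
from h import *
plan(.5576,-.2975,.062,65.6,8)"
```

```text
t 14.0 p [ 0.553  -0.2886  0.0953] jaw 66.58 w 0.0641 F [-0.9 -0.1 -0.4] tilt [-0.0374  0.0096]
5 [[-1.2, 1.8, 6.6], 0.2] [[-1.2, 1.8, 6.6], 0.2] [[-1.2, 1.8, 6.6], 0.2]
```

Request:
carry_out:
  series:
    - [[-2,2,7],0.3]
    - [[-2,2,7],0.3]
    - [[-1,2,7],0.3]
    - [[-1,2,6],0]
    - [[-1,1,4],0]
    - [[0,0,0],0]

```text
clock: 14.5
position: [0.5579, -0.2978, 0.0601]
ee_rot: [-0.015, 0.84, 0.542, -0.013]
contact_force: [-1.0, 0.8, 2.4]
width: 0.0642
```

```bash
python3 -c "
from h import *
plan(.5576,-.2975,.062,65.6,8)
v=cam('wrist'); cv2.imwrite('pics/w6.png',v.f)"
```

```text
t 14.5 p [ 0.5579 -0.2978  0.0601] jaw 65.67 w 0.0642 F [-1.   0.8  2.4] tilt [-0.0385  0.0113]
1 [[0.1, -0.5, -1.9], 0.1] [[0.1, -0.5, -1.9], 0.1] [[0.1, -0.5, -1.9], 0.1]
```

View pics/w6.png

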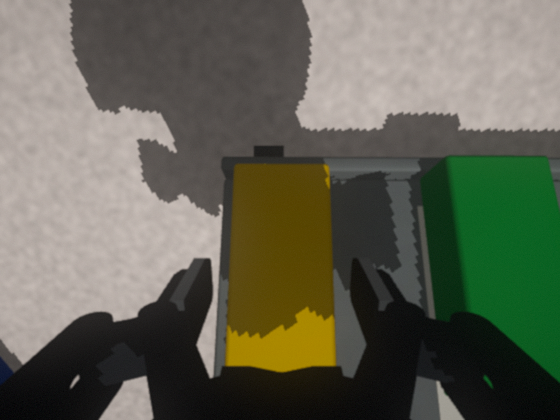

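Request:
carry_out:
  series:
    - [[0,0,-1],0]
    - [[0,0,0],0]
    - [[0,0,0],0]
    - [[0,0,0],0]
    - [[0,0,0],0]
  fingers: 30
  squeeze: 40

```text
clock: 14.97
position: [0.5576, -0.2965, 0.065]
ee_rot: [-0.015, 0.84, 0.542, -0.012]
contact_force: [0.7, -1.0, -1.1]
width: 0.0432
```

Request:
carry_out:
  series:
    - [[0,0,-10],0]
    - [[0,0,-20],0]
    - [[0,0,-30],0]
    - [[0,0,-30],0]
    - [[0,0,-25],0]
    - [[0,0,-10],0]
    - [[0,0,0],0]

```text
clock: 15.55
position: [0.5614, -0.298, 0.1958]
ee_rot: [-0.017, 0.84, 0.542, -0.014]
contact_force: [1.2, -0.4, -0.9]
width: 0.0433
```

```bash
python3 -c "
from h import *
plan(.598,.0925,.19,79.7,28)
v=cam('wrist'); k=blobs(v,'yellow',1000)[0]; print(cv2.boundingRect(k))"
```

```text
t 15.55 p [ 0.5614 -0.298   0.1958] jaw 65.66 w 0.0433 F [ 1.2 -0.4 -0.9] tilt [-0.0408  0.0131]
15 [[24.7, -8.5, 0.6], -0.9] [[25.5, -5.6, 0.6], -0.9] [[26.0, -2.7, 0.6], -0.9]
(228, 288, 109, 84)
```

Request:
carry_out:
  series:
    - [[24.5,-8.5,0],-0.9]
    - [[24.5,-8.5,0],-0.9]
    - [[25,-8,0],-0.9]
    - [[25,-7.5,0],-0.9]
    - [[25,-7,0],-0.9]
    - [[25,-6.5,0],-0.9]
    - [[25.5,-6,0],-0.9]
    - [[25.5,-5.5,0],-0.9]
    - [[25.5,-5,0],-0.9]
    - [[25.5,-5,0],-0.9]

```text
clock: 16.43
position: [0.5785, -0.0333, 0.1845]
ee_rot: [-0.025, 0.796, 0.605, -0.019]
contact_force: [0.5, -0.5, -1.3]
width: 0.0431
```

Request:
carry_out:
  series:
    - [[25.5,-4.5,0],-0.9]
    - [[25.5,-4,0],-0.9]
    - [[25,-3,0],-0.9]
    - [[15,0,0],-0.9]
    - [[8,0,0],-0.9]
    - [[0,0,0],0]

```text
clock: 16.93
position: [0.586, 0.0763, 0.1769]
ee_rot: [-0.032, 0.768, 0.639, -0.023]
contact_force: [0.4, -0.0, -0.8]
width: 0.0433
```

```bash
python3 -c "
from h import *
plan(.598,.0925,.085,79.7,15)"
```

```text
t 16.93 p [0.586  0.0763 0.1769] jaw 79.53 w 0.0433 F [ 0.4 -0.  -0.8] tilt [-0.0762  0.0188]
7 [[2.5, 2.3, 13.0], -0.0] [[2.5, 2.3, 13.0], -0.0] [[2.5, 2.3, 13.0], -0.0]
```

Request:
carry_out:
  series:
    - [[3,2,13],0]
    - [[3,2,13],0]
    - [[3,2,13],0]
    - [[3,2,13],0]
    - [[3,2,13],0]
    - [[2,2,10],0]
    - [[1,1,8],0]
    - [[0,0,0],0]

```text
clock: 17.6
position: [0.5934, 0.0855, 0.0856]
ee_rot: [-0.031, 0.77, 0.637, -0.028]
contact_force: [-0.3, -0.8, -0.7]
width: 0.0434
```

```bash
python3 -c "
from h import *
plan(.597,.0925,.065,79.7,8)
v=cam('wrist'); cv2.imwrite('pics/w7.png',v.f)"
```

```text
t 17.6 p [0.5934 0.0855 0.0856] jaw 79.26 w 0.0434 F [-0.3 -0.8 -0.7] tilt [-0.0828  0.0126]
3 [[2.5, 1.3, 6.8], -0.1] [[2.5, 1.3, 6.8], -0.1] [[2.5, 1.3, 6.8], -0.1]
```

View pics/w7.png

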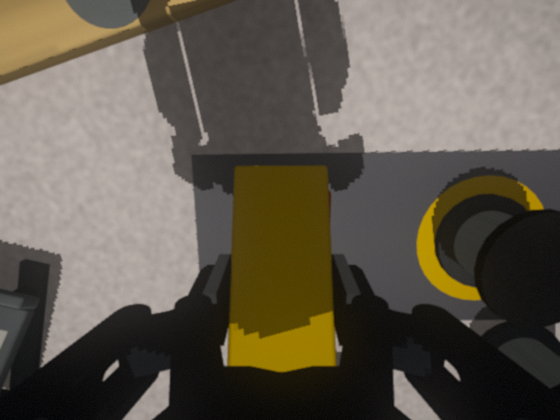

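Request:
carry_out:
  series:
    - [[3,2,6],0]
    - [[3,1,5],0]
    - [[3,1,4],0]
    - [[1,0,2],0]

```text
clock: 17.98
position: [0.6005, 0.0942, 0.07]
ee_rot: [-0.029, 0.77, 0.637, -0.026]
contact_force: [0.5, -0.6, -0.9]
width: 0.0427
```

```bash
python3 -c "
from h import *
plan(.597,.0925,.063,79.7,8)"
```

```text
t 17.98 p [0.6005 0.0942 0.07  ] jaw 79.17 w 0.0427 F [ 0.5 -0.6 -0.9] tilt [-0.077   0.0124]
1 [[-2.3, -2.5, 7.2], -0.5] [[-2.3, -2.5, 7.2], -0.5] [[-2.3, -2.5, 7.2], -0.5]
```

Request:
carry_out:
  series:
    - [[-1,-2,4],-0.5]
    - [[-0.5,-1,2.5],0]
    - [[0,0,1],0]

```text
clock: 18.23
position: [0.5967, 0.0941, 0.0623]
ee_rot: [-0.029, 0.767, 0.641, -0.025]
contact_force: [0.5, -0.3, -0.9]
width: 0.0431
```

Request:
carry_out:
  series:
    - [[0,0,1.5],0]
    - [[0,0,1],0]

```text
clock: 18.4
position: [0.5962, 0.0942, 0.0596]
ee_rot: [-0.029, 0.767, 0.641, -0.025]
contact_force: [0.1, -0.2, -0.4]
width: 0.0429
```

Request:
carry_out:
  series:
    - [[0,0,1.5],0]
    - [[0,0,1],0]

```text
clock: 18.57
position: [0.5963, 0.0942, 0.0592]
ee_rot: [-0.029, 0.767, 0.641, -0.025]
contact_force: [-2.3, -0.3, 5.8]
width: 0.0429
```

Request:
carry_out:
  series:
    - [[0,0,1],0]
    - [[0,0,0.5],0]

```text
clock: 18.73
position: [0.5961, 0.0942, 0.0595]
ee_rot: [-0.029, 0.767, 0.641, -0.025]
contact_force: [-0.8, 0.4, -0.0]
width: 0.0433
```

Request:
carry_out:
  series:
    - [[0,0,0.5],0]
    - [[0,0,0],0]
    - [[0,0,0],0]
    - [[0,0,0],0]
  fingers: 50
  squeeze: 20

```text
clock: 19.07
position: [0.5969, 0.0941, 0.0591]
ee_rot: [-0.028, 0.767, 0.641, -0.024]
contact_force: [0.2, -0.0, -0.4]
width: 0.0499
```

Request:
carry_out:
  series:
    - [[0,0,0],0]
    - [[0,0,-3],0]
    - [[0,0,-15],0]
    - [[0,0,-30],0]
    - [[0,0,-40],0]
    - [[0,0,-40],0]
    - [[0,0,0],0]
  fingers: 64

```text
clock: 19.65
position: [0.6044, 0.0923, 0.1882]
ee_rot: [-0.031, 0.767, 0.641, -0.028]
contact_force: [1.4, 0.1, 1.0]
width: 0.0643
```

```bash
python3 -c "
from h import *
plan(.597,.0925,.063,79.7,8)
v=cam('wrist'); k=blobs(v,'yellow',600,(150,100,380,330))[0]; q=ray(v,cv2.boxPoints(cv2.minAreaRect(k)),.06); print('yel',q.mean(0),q[:,:2].round(4).tolist())
t=cam('top'); k=blobs(t,'yellow',80,(235,140,300,215)); 
for j in k: r=cv2.minAreaRect(j); print(r,ray(t,r[0],.06))
a=cv2.resize(v.f,(560,420)); s=cam('scene'); b=cv2.resize(s.f[130:270,270:430],(320,280),interpolation=cv2.INTER_CUBIC); o=np.zeros((420,800,3),np.uint8); o[:,:480]=a[:,40:520]; o[:280,480:]=b; cv2.imwrite('pics/c2.png',o)
"
```

```text
t 19.65 p [0.6044 0.0923 0.1882] jaw 79.78 w 0.0643 F [1.4 0.1 1. ] tilt [-0.0824  0.0121]
16 [[-0.0, 0.2, 7.8], 0.0] [[-0.0, 0.2, 7.8], 0.0] [[-0.0, 0.2, 7.8], 0.0]
yel [0.59614922 0.0954164  0.06      ] [[0.5446, 0.0833], [0.552, 0.1246], [0.6479, 0.1091], [0.64, 0.0647]]
((262.1153869628906, 186.57693481445312), (16.00048065185547, 30.636577606201172), 7.125016689300537) [[0.58950155 0.09666682 0.06      ]]
```

View pics/c2.png

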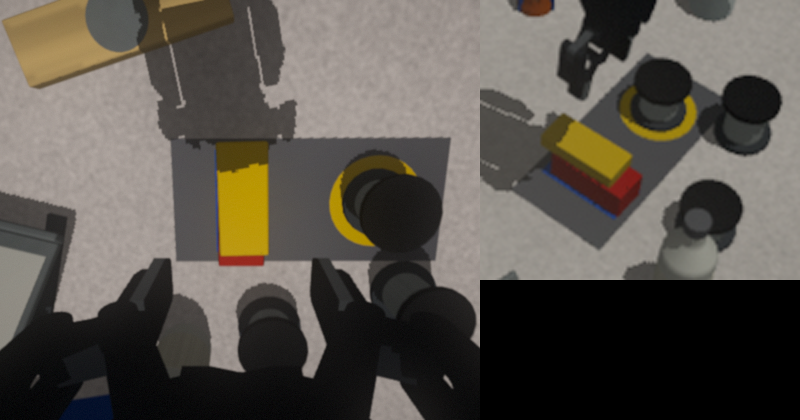

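```bash
python3 -c "
from h import *
plan(.600,.0945,.054,79.7,16)"
```

```text
t 19.8 p [0.5994 0.0921 0.1805] jaw 79.78 w 0.0636 F [-0.2 -0.1 -0.7] tilt [-0.0965  0.0116]
8 [[0.4, 1.6, 15.7], 0.0] [[0.4, 1.6, 15.7], 0.0] [[0.4, 1.5, 15.7], 0.0]
```

Request:
carry_out:
  series:
    - [[0.5,2,16],0]
    - [[0.5,2,16],0]
    - [[0.5,2,16],0]
    - [[0.5,1.5,16],0]
    - [[0.5,1.5,16],0]
    - [[0.5,1,14],0]
    - [[0,1,10],0]
    - [[0,0,5],0]
    - [[0,0,0],0]

```text
clock: 20.55
position: [0.5877, 0.0941, 0.0518]
ee_rot: [-0.044, 0.766, 0.64, -0.044]
contact_force: [-1.1, 0.7, 0.1]
width: 0.0641
```

```bash
python3 -c "
from h import *
plan(.600,.0945,.054,79.7,16)"
```

```text
t 20.55 p [0.5877 0.0941 0.0518] jaw 79.8 w 0.0641 F [-1.1  0.7  0.1] tilt [-0.1239  0.0106]
1 [[2.5, 11.7, -3.7], 0.1] [[2.5, 11.7, -3.7], 0.1] [[2.5, 11.7, -3.7], 0.1]
```

Request:
carry_out:
  series:
    - [[0,0,-1],0]
    - [[0,0,0],0]
    - [[0,0,0],0]
    - [[0,0,0],0]
    - [[0,0,0],0]
  fingers: 35

```text
clock: 20.97
position: [0.5887, 0.0942, 0.0542]
ee_rot: [-0.043, 0.766, 0.64, -0.043]
contact_force: [-0.3, 0.3, -0.6]
width: 0.0431
```

Request:
carry_out:
  series:
    - [[0,4,0],0]
    - [[0,4,0],0]
    - [[0,4,0],0]
    - [[0,0,0],0]

```text
clock: 21.3
position: [0.6028, 0.0918, 0.0541]
ee_rot: [-0.042, 0.766, 0.64, -0.042]
contact_force: [1.1, -0.6, -0.6]
width: 0.0431
```

```bash
python3 -c "
from h import *
plan(.600,.0935,.054,79.7,16)"
```

```text
t 21.3 p [0.6028 0.0918 0.0541] jaw 79.81 w 0.0431 F [ 1.1 -0.6 -0.6] tilt [-0.118   0.0106]
1 [[1.2, -3.0, 0.5], 0.1] [[1.2, -3.0, 0.5], 0.1] [[1.2, -3.0, 0.5], 0.1]
```

Request:
carry_out:
  series:
    - [[0,0,1.5],0]
    - [[0,0,0.5],0]

```text
clock: 21.47
position: [0.6033, 0.0916, 0.0522]
ee_rot: [-0.042, 0.766, 0.64, -0.042]
contact_force: [-0.5, -0.9, 2.7]
width: 0.0435
```

Request:
carry_out:
  series:
    - [[0,0,0],0]
    - [[0,0,0],0]
    - [[0,0,0],0]
    - [[0,0,-40],0]
    - [[0,0,-35],0]
    - [[0,0,-30],0]
    - [[0,0,-20],0]
    - [[0,0,-10],0]
    - [[0,0,-5],0]
    - [[0,0,-2],0]
  fingers: 64

```text
clock: 22.3
position: [0.6177, 0.0903, 0.1972]
ee_rot: [-0.044, 0.766, 0.64, -0.045]
contact_force: [-0.3, -1.0, -0.4]
width: 0.064
```

```bash
python3 -c "
from h import *
plan(.424,.0132,.1,97.1,30)
v=cam('wrist'); k=blobs(v,'yellow',600,(150,100,380,330))[0]; q=ray(v,cv2.boxPoints(cv2.minAreaRect(k)),.06); print('yel',q.mean(0),q[:,:2].round(4).tolist())
k=blobs(v,'red',10)
for j in k: print(cv2.boundingRect(j))
"
```

```text
t 22.3 p [0.6177 0.0903 0.1972] jaw 79.81 w 0.064 F [-0.3 -1.  -0.4] tilt [-0.1254  0.0106]
8 [[-13.6, -20.4, 15.0], -2.2] [[-10.4, -22.2, 15.0], -2.2] [[-7.8, -23.3, 15.0], -2.2]
yel [0.6126031  0.09096812 0.06      ] [[0.5611, 0.0779], [0.568, 0.1198], [0.6642, 0.1053], [0.6572, 0.0609]]
```

```bash
python3 -c "
from h import *
plan(.50,.20,.06,7.1,20)
print(manip.get_state()['qpos'])"
```

```text
t 22.35 p [0.6177 0.0903 0.1972] jaw 79.81 w 0.0636 F [ 0.5 -0.7  0.9] tilt [-0.1253  0.0106]
11 [[8.1, -10.6, 13.8], 6.6] [[1.0, -13.3, 13.8], 6.6] [[-6.5, -11.7, 13.8], 6.6]
[ 0.02558875  0.4373423   1.34747541  0.01381983  1.48212667 -1.36878011]
```

Request:
carry_out:
  series:
    - [[8,-11,5],6.6]
    - [[7,-12,8],6.6]
    - [[6,-12,10],6.6]
    - [[4.5,-13,12],6.6]
    - [[3,-13,14],6.6]
    - [[1,-13.5,14],6.6]
    - [[0,-13.5,14],6.6]
    - [[-2,-13,14],6.6]
    - [[-3.5,-13,14],6.6]
    - [[-5,-12,14],6.6]
  fingers: 0

```text
clock: 23.18
position: [0.5067, 0.1942, 0.0777]
ee_rot: [-0.01, 0.994, 0.09, -0.069]
contact_force: [0.3, -0.6, -0.5]
width: 0.0
```

```bash
python3 -c "
from h import *
plan(.50,.20,.03,7.1,20)"
```

```text
t 23.18 p [0.5067 0.1942 0.0777] jaw 10.45 w 0.0 F [ 0.3 -0.6 -0.5] tilt [-0.1382  0.0073]
3 [[0.3, -1.8, 16.1], 1.1] [[0.3, -1.8, 16.1], 1.1] [[0.2, -1.8, 16.1], 1.1]
```

Request:
carry_out:
  series:
    - [[0,-1,16],1.1]
    - [[0,-1,16],1.1]
    - [[0,-1,16],1]
    - [[0,0,12],0]
    - [[0,0,8],0]
    - [[0,0,6],0]

```text
clock: 23.68
position: [0.4859, 0.1991, -0.0004]
ee_rot: [-0.007, 0.995, 0.06, -0.076]
contact_force: [-4.9, -5.9, 98.8]
width: -0.0003
```

Request:
carry_out:
  series:
    - [[-2,0,4],0]
    - [[-3,0,4],0]
    - [[-4,0,4],0]
    - [[-4,0,4],0]

```text
clock: 24.02
position: [0.4854, 0.199, 0.0003]
ee_rot: [-0.008, 0.996, 0.061, -0.06]
contact_force: [2.3, -1.7, 22.1]
width: -0.0002
```

```bash
python3 -c "
from h import *
plan(.50,.20,.03,7.1,20)"
```

```text
t 24.02 p [4.854e-01 1.990e-01 3.000e-04] jaw 7.12 w -0.0002 F [ 2.3 -1.7 22.1] tilt [-0.1212  0.0088]
2 [[5.5, 0.0, -15.6], 0.0] [[5.5, 0.0, -15.6], 0.0] [[5.5, 0.0, -15.6], 0.0]
```

Request:
carry_out:
  series:
    - [[-5,0,4],0]
    - [[-5,0,4],0]
    - [[-5,0,4],0]
    - [[-5,0,4],0]
    - [[-5,0,4],0]
    - [[-5,0,4],0]
    - [[-5,0,4],0]
    - [[-5,0,4],0]

```text
clock: 24.68
position: [0.4854, 0.199, 0.0]
ee_rot: [-0.013, 0.998, 0.063, -0.013]
contact_force: [0.4, -1.9, 23.9]
width: 0.0001
```

```bash
python3 -c "
from h import *
plan(.50,.20,.03,7.1,20)"
```

```text
t 24.68 p [0.4854 0.199  0.    ] jaw 7.23 w 0.0001 F [ 0.4 -1.9 23.9] tilt [-0.0276  0.0236]
2 [[6.9, -0.0, -15.2], 0.1] [[6.9, -0.0, -15.2], 0.1] [[6.9, -0.0, -15.2], 0.1]
```

Request:
carry_out:
  series:
    - [[-4,-4,4],0]
    - [[-4,-4,4],0]
    - [[-2,-4,3],0]
    - [[0,0,-5],0]
    - [[0,0,-10],0]
    - [[0,0,-10],0]
    - [[0,0,-10],0]
    - [[0,0,-5],0]
    - [[0,0,0],0]

```text
clock: 25.43
position: [0.4838, 0.2003, 0.0427]
ee_rot: [-0.005, 0.998, 0.068, -0.001]
contact_force: [1.1, 0.5, -0.3]
width: 0.0001
```

```bash
python3 -c "
from h import *
plan(.424,.0132,.1,7.1,20)"
```

```text
t 25.43 p [0.4838 0.2003 0.0427] jaw 7.84 w 0.0001 F [ 1.1  0.5 -0.3] tilt [-0.0032  0.0102]
11 [[-7.7, 16.1, -5.4], 0.1] [[-7.6, 16.1, -5.4], 0.1] [[-7.5, 16.1, -5.4], 0.1]
```

Request:
carry_out:
  series:
    - [[-4,8,-12],0]
    - [[-7,16,-12],0]
    - [[-8,18,-10],0]
    - [[-8,18,-10],0]
    - [[-8,18,-10],0]
    - [[-8,18,-10],0]
    - [[-8,18,-5],0]
    - [[-8,18,0],0]
    - [[-7,16,0],0]
    - [[-5,12,0],0]
  fingers: 82

```text
clock: 26.27
position: [0.4287, 0.0233, 0.1143]
ee_rot: [-0.005, 0.997, 0.072, -0.005]
contact_force: [-0.4, 0.2, -0.1]
width: 0.0819
```

Request:
carry_out:
  series:
    - [[-3,6,0],0]
    - [[0,0,0],0]
    - [[0,0,0],0]

```text
clock: 26.52
position: [0.4241, 0.014, 0.1147]
ee_rot: [-0.005, 0.998, 0.07, -0.006]
contact_force: [-0.6, -0.3, 0.2]
width: 0.0821
```

```bash
cat > bd.py <<'E'
from h import *
import sys
z=float(sys.argv[1]); v=cam('wrist')
k=np.vstack(blobs(v,'wood',150)); r=cv2.minAreaRect(k); q=ray(v,cv2.boxPoints(r),z); print(r,'board',q.mean(0).round(4),q[:,:2].round(4).tolist())
h=cv2.cvtColor(v.f,cv2.COLOR_BGR2HSV); m=cv2.inRange(h,(0,0,50),(180,70,140)); H2=cv2.convexHull(k); msk=np.zeros_like(m); cv2.fillPoly(msk,[H2],255); msk=cv2.erode(msk,np.ones((9,9)))
c=[x for x in cv2.findContours(m&msk,0,1)[0] if cv2.contourArea(x)>200]
for x in c: e=cv2.fitEllipse(x); print('spot',e,ray(v,e[0],z))
E
python3 bd.py .016; python3 -c "
from h import *
plan(.424,.0132,.05,7.1,20)"
```

```text
((282.5, 198.0), (250.0, 85.0), 90.0) board [0.4245 0.0138 0.016 ] [[0.3819, 0.1077], [0.4393, 0.1157], [0.4741, -0.0788], [0.4026, -0.0894]]
spot ((283.820068359375, 224.0995635986328), (40.0274543762207, 70.00797271728516), 66.45292663574219) [[0.426959   0.00405257 0.016     ]]
t 26.57 p [0.4241 0.0142 0.1146] jaw 8.01 w 0.0819 F [ 0.2  0.5 -0.4] tilt [-0.0131  0.0084]
4 [[0.1, 0.4, 16.2], 0.2] [[0.1, 0.4, 16.2], 0.2] [[0.1, 0.4, 16.2], 0.2]
```

Request:
carry_out:
  series:
    - [[0,0,10],0]
    - [[0,0,14],0]
    - [[0,0,14],0]
    - [[0,0,14],0]
    - [[0,0,14],0]
    - [[0,0,12],0]
    - [[0,0,10],0]
    - [[0,0,6],0]
    - [[0,0,0],0]

```text
clock: 27.32
position: [0.4268, 0.0218, 0.0173]
ee_rot: [-0.006, 0.997, 0.074, -0.004]
contact_force: [-0.8, -1.1, 0.1]
width: 0.0819
```

```bash
python3 -c "
from h import *
plan(.424,.0132,.00,8,20)"
```

```text
t 27.32 p [0.4268 0.0218 0.0173] jaw 8.51 w 0.0819 F [-0.8 -1.1  0.1] tilt [-0.009   0.0109]
1 [[-3.9, 8.3, 17.3], 0.5] [[-3.9, 8.3, 17.3], 0.5] [[-3.9, 8.3, 17.3], 0.5]
```

Request:
carry_out:
  series:
    - [[-2,4,5],0.2]
    - [[-2,4,5],0.2]
    - [[0,1,4],0]
    - [[0,0,2],0]
    - [[0,0,0],0]

```text
clock: 27.73
position: [0.4252, 0.0123, 0.0008]
ee_rot: [-0.006, 0.997, 0.071, -0.003]
contact_force: [-0.9, 1.1, -0.2]
width: 0.0818
```

```bash
python3 -c "
from h import *
plan(.424,.0132,.00,8,20)"
```

```text
t 27.73 p [0.4252 0.0123 0.0008] jaw 8.17 w 0.0818 F [-0.9  1.1 -0.2] tilt [-0.0066  0.0108]
1 [[-1.1, -1.0, 0.8], 0.2] [[-1.1, -1.0, 0.8], 0.2] [[-1.1, -1.0, 0.8], 0.2]
```

Request:
carry_out:
  series:
    - [[0,0,0],0]
    - [[0,0,0],0]
    - [[0,0,0],0]
    - [[0,0,0],0]
    - [[0,0,0],0]
  fingers: 50
  squeeze: 60

```text
clock: 28.15
position: [0.4257, 0.012, 0.0017]
ee_rot: [-0.006, 0.997, 0.071, -0.002]
contact_force: [0.2, -0.4, -0.8]
width: 0.0583
```

Request:
carry_out:
  series:
    - [[0,0,-6],0]
    - [[0,0,-10],0]
    - [[0,0,-14],0]
    - [[0,0,-18],0]
    - [[0,0,-20],0]
    - [[0,0,-20],0]
    - [[0,0,-20],0]
    - [[0,0,-15],0]
    - [[0,0,-8],0]
    - [[0,0,0],0]

```text
clock: 28.98
position: [0.4239, 0.0111, 0.1403]
ee_rot: [-0.006, 0.997, 0.071, -0.004]
contact_force: [-0.6, 0.7, -0.9]
width: 0.0581
```

```bash
python3 -c "
from h import *
plan(.623,.159,.14,-10.3,20)"; python3 bd.py .14
```

```text
t 28.98 p [0.4239 0.0111 0.1403] jaw 8.17 w 0.0581 F [-0.6  0.7 -0.9] tilt [-0.0091  0.0111]
13 [[16.8, -9.1, 0.0], 1.4] [[15.2, -11.5, 0.0], 1.4] [[13.4, -13.6, 0.0], 1.4]
((282.29107666015625, 200.35043334960938), (166.07501220703125, 341.3705749511719), 0.6030911207199097) board [0.4214 0.0339 0.14  ] [[0.3887, -0.0525], [0.3784, 0.11], [0.4427, 0.1185], [0.4757, -0.0406]]
spot ((294.7030029296875, 323.4483337402344), (23.80010414123535, 76.12158203125), 77.07563018798828) [[ 0.43519077 -0.01666218  0.14      ]]
spot ((299.1963195800781, 238.0621795654297), (22.185091018676758, 75.13035583496094), 109.1512680053711) [[0.43017752 0.02906337 0.14      ]]
```

Request:
carry_out:
  series:
    - [[10,-5,0],1.4]
    - [[15,-8,0],1.4]
    - [[17,-10,0],1.4]
    - [[16,-10,0],1.4]
    - [[16,-11,0],1.4]
    - [[16,-11,0],1.4]
    - [[15,-12,0],1.4]
    - [[15,-12,0],1.4]
    - [[14,-12,0],1.4]
    - [[14,-13,0],1.4]

```text
clock: 29.87
position: [0.5621, 0.1216, 0.1229]
ee_rot: [-0.004, 0.998, -0.058, -0.021]
contact_force: [-0.7, 0.1, -1.4]
width: 0.0585
```

Request:
carry_out:
  series:
    - [[14,-13,0],1.4]
    - [[12,-12,0],1.4]
    - [[10,-10,0],1.4]
    - [[5,-5,0],0.5]
    - [[0,0,0],0]
    - [[0,0,0],0]

```text
clock: 30.37
position: [0.608, 0.1587, 0.1091]
ee_rot: [-0.001, 0.995, -0.1, -0.029]
contact_force: [-1.2, -0.3, -2.1]
width: 0.0584
```

```bash
python3 -c "
from h import *
plan(.623,.159,.075,-10.3,12)"
```

```text
t 30.37 p [0.608  0.1587 0.1091] jaw -11.52 w 0.0584 F [-1.2 -0.3 -2.1] tilt [-0.0574  0.0077]
4 [[4.1, -0.8, 8.3], -0.3] [[4.2, -0.8, 8.3], -0.3] [[4.2, -0.8, 8.3], -0.3]
```

Request:
carry_out:
  series:
    - [[4,0,5],-0.3]
    - [[5,0,7],-0.3]
    - [[5,-1,8],-0.3]
    - [[4,-1,7],-0.3]
    - [[2,0,5],0]
    - [[0,0,2],0]
    - [[0,0,0],0]

```text
clock: 30.95
position: [0.6238, 0.1539, 0.0685]
ee_rot: [-0.0, 0.996, -0.089, -0.032]
contact_force: [-0.7, 0.0, -1.0]
width: 0.0582
```

```bash
python3 -c "
from h import *
plan(.623,.159,.064,-10.3,12)"
```

```text
t 30.95 p [0.6238 0.1539 0.0685] jaw -10.25 w 0.0582 F [-0.7  0.  -1. ] tilt [-0.0634  0.0059]
1 [[-1.4, -4.9, 4.6], 0.1] [[-1.4, -4.9, 4.6], 0.1] [[-1.4, -4.9, 4.6], 0.1]
```

Request:
carry_out:
  series:
    - [[-1,-3,2],0]
    - [[0,-3,2],0]
    - [[0,0,1.5],0]

```text
clock: 31.2
position: [0.6238, 0.1603, 0.0633]
ee_rot: [-0.0, 0.995, -0.089, -0.031]
contact_force: [-0.9, -0.8, 1.7]
width: 0.0583
```

Request:
carry_out:
  series:
    - [[0,0,2],0]
    - [[0,0,1],0]

```text
clock: 31.37
position: [0.6239, 0.1603, 0.0632]
ee_rot: [0.0, 0.996, -0.089, -0.03]
contact_force: [-1.9, -1.4, 1.9]
width: 0.0583
```

Request:
carry_out:
  series:
    - [[0,0,1.5],0]
    - [[0,0,1],0]

```text
clock: 31.53
position: [0.6241, 0.1604, 0.0629]
ee_rot: [0.0, 0.996, -0.089, -0.029]
contact_force: [-2.4, -1.0, 5.5]
width: 0.0586
```

```bash
python3 -c "
from h import *
plan(.623,.159,.064,-10.3,12)"
```

```text
t 31.53 p [0.6241 0.1604 0.0629] jaw -10.18 w 0.0586 F [-2.4 -1.   5.5] tilt [-0.0578  0.005 ]
1 [[-0.9, 1.6, -1.1], 0.1] [[-0.9, 1.6, -1.1], 0.1] [[-0.9, 1.6, -1.1], 0.1]
```

Request:
carry_out:
  series:
    - [[0,0,2],0]
    - [[0,0,2],0]
    - [[0,0,2],0]
    - [[0,0,2],0]
    - [[0,0,2],0]
  squeeze: 20

```text
clock: 31.95
position: [0.6241, 0.1604, 0.0626]
ee_rot: [-0.0, 0.996, -0.088, -0.026]
contact_force: [-3.8, -2.2, 11.3]
width: 0.0583
```

Request:
carry_out:
  series:
    - [[0,0,0],0]
    - [[0,0,0],0]
    - [[0,0,0],0]
  fingers: 66

```text
clock: 32.2
position: [0.6248, 0.1609, 0.0632]
ee_rot: [-0.001, 0.996, -0.088, -0.024]
contact_force: [0.0, -0.4, 0.5]
width: 0.066
```

```bash
python3 -c "
from h import *
plan(.623,.159,.064,-10.3,12)"
```

```text
t 32.2 p [0.6248 0.1609 0.0632] jaw -10.16 w 0.066 F [ 0.  -0.4  0.5] tilt [-0.0486  0.0061]
1 [[-1.4, 2.2, -0.7], 0.1] [[-1.4, 2.2, -0.7], 0.1] [[-1.4, 2.2, -0.7], 0.1]
```

Request:
carry_out:
  series:
    - [[0,0,0],0]
    - [[0,0,0],0]
    - [[0,0,-5],0]
    - [[0,0,-10],0]
    - [[0,0,-20],0]
    - [[0,0,-30],0]
    - [[0,0,-30],0]
    - [[0,0,-30],0]
    - [[0,0,-15],0]
    - [[0,0,0],0]
  fingers: 82

```text
clock: 33.03
position: [0.6312, 0.1602, 0.2093]
ee_rot: [-0.0, 0.996, -0.088, -0.027]
contact_force: [0.3, 0.0, 0.6]
width: 0.0822
```

```bash
python3 bd.py .076; python3 -c "
from h import *
plan(.40,.29,.22,-10.2,25)
t=cam('top'); m=blobs(t,'wood',60,(180,130,310,215)); k=np.vstack(m); r=cv2.minAreaRect(k); print(r,ray(t,r[0],.076),ray(t,cv2.boxPoints(r),.076)[:,:2].round(3).tolist())
s=cam('scene'); m=blobs(s,'wood',60,(290,130,410,240)); k=np.vstack(m); r=cv2.minAreaRect(k); print(r[0],ray(s,r[0],.076))"
```

```text
((288.9863586425781, 183.9330291748047), (229.0780792236328, 81.24095916748047), 88.62295532226562) board [0.6313 0.1621 0.076 ] [[0.615, 0.2671], [0.6771, 0.2571], [0.655, 0.0576], [0.578, 0.0665]]
spot ((285.9413146972656, 187.8269500732422), (42.13378143310547, 62.80036926269531), 120.950927734375) [[0.62992476 0.1694879  0.076     ]]
spot ((320.3076171875, 226.83013916015625), (7.160445213317871, 147.14193725585938), 0.19783420860767365) [[0.65383632 0.12968245 0.076     ]]
t 33.08 p [0.6308 0.1602 0.2082] jaw -10.16 w 0.0821 F [0.7 0.4 1. ] tilt [-0.0553  0.0055]
11 [[-22.8, -7.9, 0.2], 0.0] [[-22.8, -7.9, 0.2], 0.0] [[-22.8, -7.9, 0.2], 0.0]
((237.43502807617188, 171.06631469726562), (74.85303497314453, 29.804407119750977), 6.546289920806885) [[0.63064114 0.16223898 0.076     ]] [[0.604, 0.267], [0.685, 0.258], [0.658, 0.057], [0.577, 0.067]]
(346.2500305175781, 184.25001525878906) [[0.62335451 0.15803698 0.076     ]]
```

Request:
carry_out:
  series:
    - [[-10,-9,0],0]
    - [[-18,-15,0],0]
    - [[-20,-17,0],0]
    - [[-20,-17,5],0]
    - [[-20,-17,15],0]
    - [[-12,-12,20],0]
    - [[-6,-6,20],0]
    - [[0,0,20],0]
    - [[0,0,18],0]
    - [[0,0,10],0]
  fingers: 0

```text
clock: 34.02
position: [0.5109, 0.2785, 0.0842]
ee_rot: [0.004, 0.995, -0.089, -0.047]
contact_force: [-0.2, 0.1, -0.3]
width: 0.0004
```

```bash
python3 -c "
from h import *
plan(.51,.27,.0,-10.2,12)"
```

```text
t 34.02 p [0.5109 0.2785 0.0842] jaw -10.26 w 0.0004 F [-0.2  0.1 -0.3] tilt [-0.0939  0.0004]
8 [[1.1, 0.9, 10.5], -0.0] [[1.1, 0.9, 10.5], -0.0] [[1.1, 0.9, 10.5], -0.0]
```

Request:
carry_out:
  series:
    - [[0,0,11],0]
    - [[0,0,12],0]
    - [[0,0,12],0]
    - [[0,0,12],0]
    - [[0,0,11],0]
    - [[0,0,8],0]
    - [[0,0,5],0]
    - [[0,0,4],0]
    - [[0,0,3],0]

```text
clock: 34.77
position: [0.4852, 0.2789, 0.0004]
ee_rot: [0.01, 0.994, -0.086, -0.059]
contact_force: [-1.6, -2.8, 17.6]
width: 0.0001
```

Request:
carry_out:
  series:
    - [[-2,0,4],0]
    - [[-4,0,4],0]
    - [[-5,0,4],0]
    - [[-5,0,4],0]
    - [[-5,0,4],0]
    - [[-5,0,4],0]

```text
clock: 35.27
position: [0.485, 0.2789, 0.0001]
ee_rot: [0.01, 0.996, -0.08, -0.027]
contact_force: [5.1, -7.3, 19.7]
width: 0.0001
```

```bash
python3 -c "
from h import *
plan(.51,.27,.0,-10.2,12)"
```

```text
t 35.27 p [4.850e-01 2.789e-01 1.000e-04] jaw -9.2 w 0.0001 F [ 5.1 -7.3 19.7] tilt [-0.0557 -0.0151]
3 [[8.7, 1.6, -0.4], 0.3] [[8.7, 1.6, -0.4], 0.3] [[8.7, 1.5, -0.4], 0.3]
```

Request:
carry_out:
  series:
    - [[-5,3,4],0]
    - [[-5,3,4],0]
    - [[-5,3,4],0]
    - [[-5,3,4],0]
    - [[-5,0,4],0]
    - [[-5,0,4],0]
    - [[-3,0,2],0]

```text
clock: 35.85
position: [0.4843, 0.2796, 0.0002]
ee_rot: [-0.003, 0.997, -0.077, 0.013]
contact_force: [1.1, 0.1, 1.1]
width: 0.0001
```

Request:
carry_out:
  series:
    - [[0,0,-5],0]
    - [[0,0,-12],0]
    - [[0,0,-25],0]
    - [[0,0,-30],0]
    - [[0,0,-35],0]
    - [[0,0,-35],0]
    - [[0,0,-30],0]
    - [[0,0,-15],0]
    - [[0,0,-5],0]
    - [[0,0,0],0]
  fingers: 82

```text
clock: 36.68
position: [0.4698, 0.2795, 0.1967]
ee_rot: [-0.001, 0.997, -0.076, 0.003]
contact_force: [1.1, -0.3, 0.0]
width: 0.0817
```

```bash
cat > rk.py <<'E'
from h import *
plan(.413,.315,.15,None,20)
t=cam('top'); s=cam('scene'); v=cam('wrist')
for n,c,b in(('top',t,(160,230,205,275)),('scene',s,(280,90,320,145))):
    k=np.vstack(blobs(c,'orange',15,b)); x,y,w,h=cv2.boundingRect(k); M=cv2.moments(cv2.convexHull(k)); p=(M['m10']/M['m00'],M['m01']/M['m00']); print(n,(x,y,w,h),p); c.p=p
print('tri',tri(t,t.p,s,s.p),[ray(t,t.p,z)[0][:2].round(4).tolist() for z in(.05,.07)])
for k in blobs(v,'orange',100): x=cv2.boundingRect(k); print('wrist',x,cv2.minEnclosingCircle(k),ray(v,(x[0]+x[2]/2,x[1]+x[3]/2),.05))
E
python3 rk.py
```

```text
t 36.68 p [0.4698 0.2795 0.1967] jaw -8.77 w 0.0817 F [ 1.1 -0.3  0. ] tilt [0.006 0.001]
5 [[-12.4, -5.3, 9.3], 0.0] [[-12.4, -5.3, 9.3], 0.0] [[-12.4, -5.3, 9.3], 0.0]
top (177, 248, 11, 13) (182.33978494623653, 255.05806451612904)
scene (297, 105, 9, 33) (300.6474501108647, 120.80709534368071)
tri [0.41176996 0.32011135 0.03746881] [[0.4079, 0.3153], [0.4074, 0.3116]]
wrist (188, 149, 41, 38) ((207.00588989257812, 168.57765197753906), 21.151859283447266) [[0.41042633 0.31285219 0.05      ]]
```

Request:
carry_out:
  series:
    - [[-8,-4,0],0]
    - [[-12,-6,0],0]
    - [[-14,-6,0],0]
    - [[-12,-5,3],0]
    - [[-10,-4,5],0]
    - [[-5,-2,5],0]
    - [[-2,0,3],0]
    - [[0,0,0],0]

```text
clock: 37.5
position: [0.3985, 0.3168, 0.1677]
ee_rot: [0.005, 0.997, -0.076, -0.008]
contact_force: [1.0, 0.1, 0.3]
width: 0.0821
```

```bash
python3 rk.py; python3 -c "
from h import *
plan(.41,.3145,.11,-10.2,12)
v=cam('wrist')
for z in(.04,.06,.09): print(proj(v,[.41,.3145,z]))"
```

```text
t 37.5 p [0.3985 0.3168 0.1677] jaw -8.75 w 0.0821 F [1.  0.1 0.3] tilt [-0.016  -0.0088]
2 [[7.4, -0.3, 8.7], 0.0] [[7.4, -0.3, 8.7], 0.0] [[7.4, -0.3, 8.7], 0.0]
top (176, 247, 14, 14) (182.6159420289855, 253.15700483091786)
scene (294, 111, 12, 27) (300.1909465020576, 125.29135802469136)
tri [0.41460773 0.3201977  0.02274105] [[0.413, 0.3146], [0.4124, 0.3108]]
wrist (290, 190, 34, 29) ((307.0, 206.0), 17.80459213256836) [[0.41922064 0.31146298 0.05      ]]
t 37.65 p [0.4004 0.3168 0.1688] jaw -8.83 w 0.082 F [ 0.5  1.  -0.2] tilt [-0.0135 -0.0076]
5 [[2.1, 0.1, 11.7], 0.3] [[2.1, 0.0, 11.7], 0.3] [[2.1, 0.0, 11.7], 0.3]
[[294.16170654 199.37699792]]
[[294.8274652  206.27334764]]
[[296.03074984 218.73773186]]
```

```bash
python3 -c "
from h import *
v=cam('wrist'); c=v.f[120:300,180:420]; cv2.imwrite('pics/r.png',cv2.resize(c,(800,600),interpolation=cv2.INTER_CUBIC))
print(v.s['position'])"
```

```text
[0.40070987 0.31680524 0.16896485]
```

View pics/r.png

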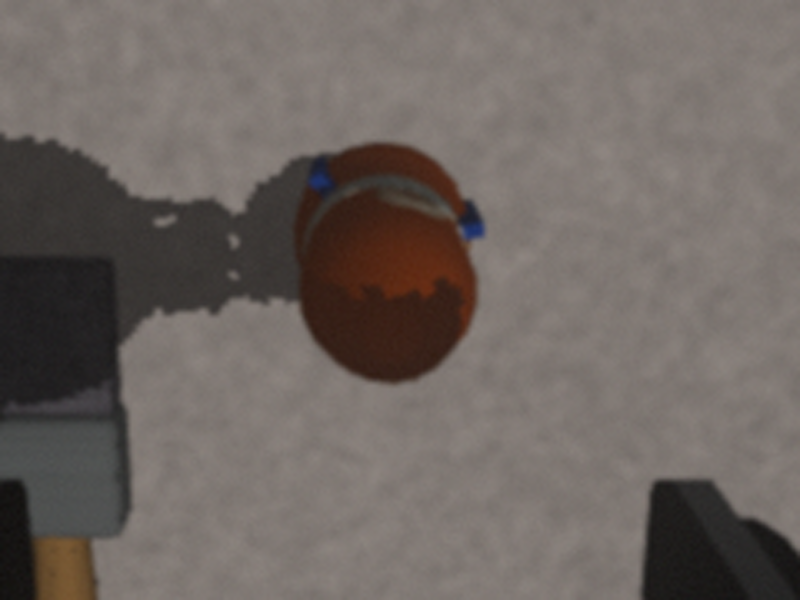

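Request:
carry_out:
  series:
    - [[4,1,8],0]
    - [[4,1,12],0]
    - [[3,0,13],0]
    - [[2,0,13],0]
    - [[1,0,13],0]
    - [[1,0,8],0]
    - [[0,0,0],0]
  fingers: 74

```text
clock: 38.33
position: [0.4217, 0.3106, 0.0993]
ee_rot: [0.002, 0.997, -0.079, -0.002]
contact_force: [-0.1, 0.4, 0.1]
width: 0.0739
```

```bash
python3 -c "
from h import *
plan(.411,.314,.032,None,12)"
```

```text
t 38.33 p [0.4217 0.3106 0.0993] jaw -9.09 w 0.0739 F [-0.1  0.4  0.1] tilt [-0.0051 -0.0044]
6 [[-1.8, -0.3, 11.2], 0.0] [[-1.8, -0.3, 11.2], 0.0] [[-1.8, -0.3, 11.2], 0.0]
```

Request:
carry_out:
  series:
    - [[-4,-1,0],0]
    - [[-4,-1,0],0]
    - [[-2,0,0],0]
    - [[0,0,0],0]
    - [[0,0,0],0]

```text
clock: 38.75
position: [0.4125, 0.3147, 0.1005]
ee_rot: [0.002, 0.997, -0.08, -0.001]
contact_force: [-0.1, 0.0, -0.4]
width: 0.0736
```

```bash
python3 -c "
from h import *
plan(.411,.314,.032,None,12)"
```

```text
t 38.75 p [0.4125 0.3147 0.1005] jaw -9.15 w 0.0736 F [-0.1  0.  -0.4] tilt [-0.0032 -0.0032]
6 [[-0.2, 0.1, 11.4], 0.0] [[-0.2, 0.1, 11.4], 0.0] [[-0.2, 0.1, 11.4], 0.0]
```

Request:
carry_out:
  series:
    - [[0,0,5],0]
    - [[0,0,9],0]
    - [[0,0,11],0]
    - [[0,0,11],0]
    - [[0,0,11],0]
    - [[0,0,9],0]
    - [[0,0,6],0]
    - [[0,0,3],0]
    - [[0,0,0],0]

```text
clock: 39.5
position: [0.4132, 0.3154, 0.0313]
ee_rot: [0.001, 0.997, -0.079, 0.0]
contact_force: [-0.1, -0.1, 0.3]
width: 0.0742
```

```bash
python3 -c "
from h import *
plan(.411,.314,.032,None,12)"
```

```text
t 39.5 p [0.4132 0.3154 0.0313] jaw -9.08 w 0.0742 F [-0.1 -0.1  0.3] tilt [ 0.0007 -0.0012]
1 [[-1.9, 1.8, -0.7], 0.0] [[-1.9, 1.8, -0.7], 0.0] [[-1.9, 1.8, -0.7], 0.0]
```

Close on the rocket and lift gently.

Request:
carry_out:
  series:
    - [[0,0,0],0]
    - [[0,0,0],0]
    - [[0,0,0],0]
    - [[0,0,0],0]
    - [[0,0,0],0]
    - [[0,0,0],0]
  fingers: 32
  squeeze: 30

```text
clock: 40.0
position: [0.4142, 0.3161, 0.0326]
ee_rot: [-0.0, 0.997, -0.079, 0.002]
contact_force: [1.1, 0.1, -1.6]
width: 0.0412
```

Request:
carry_out:
  series:
    - [[0,0,-5],0]
    - [[0,0,-9],0]
    - [[0,0,-13],0]
    - [[0,0,-18],0]
    - [[0,0,-22],0]
    - [[0,0,-22],0]
    - [[0,0,-20],0]
    - [[0,0,-15],0]
    - [[0,0,-8],0]
    - [[0,0,-3],0]

```text
clock: 40.83
position: [0.4123, 0.3152, 0.1787]
ee_rot: [-0.0, 0.997, -0.079, 0.001]
contact_force: [0.6, 0.6, -1.7]
width: 0.0409
```

```bash
python3 -c "
from h import *
plan(.625,.160,.175,None,20)"
```

```text
t 40.83 p [0.4123 0.3152 0.1787] jaw -9.08 w 0.0409 F [ 0.6  0.6 -1.7] tilt [ 0.0028 -0.0001]
14 [[16.7, 8.6, 0.3], 0.0] [[16.7, 8.6, 0.3], 0.0] [[16.7, 8.6, 0.3], 0.0]
```

Request:
carry_out:
  series:
    - [[8,4,0],0]
    - [[13,7,0],0]
    - [[16,8,-1],0]
    - [[17,9,-1],0]
    - [[17,9,-1],0]
    - [[17,9,-1],0]
    - [[17,9,-1],0]
    - [[17,9,-1],0]
    - [[17,9,-1],0]
    - [[17,9,-1],0]

```text
clock: 41.67
position: [0.5547, 0.2014, 0.1781]
ee_rot: [0.004, 0.997, -0.076, -0.006]
contact_force: [0.5, 0.5, -1.4]
width: 0.0412
```

Request:
carry_out:
  series:
    - [[17,9,-1],0]
    - [[16,8,0],0]
    - [[13,6,0],0]
    - [[8,4,0],0]
    - [[3,2,0],0]
    - [[0,0,0],0]
    - [[0,0,0],0]

```text
clock: 42.25
position: [0.6115, 0.1557, 0.171]
ee_rot: [0.006, 0.997, -0.079, -0.011]
contact_force: [0.4, -0.2, -1.8]
width: 0.0418
```

```bash
python3 bd.py .076; python3 -c "
from h import *
plan(.626,.161,.125,None,8)"
```

```text
((298.6595153808594, 148.15045166015625), (96.93778228759766, 205.90953063964844), 2.726310968399048) board [0.628  0.1931 0.076 ] [[0.577, 0.1288], [0.6109, 0.2712], [0.6725, 0.2585], [0.6515, 0.1137]]
spot ((307.0515441894531, 190.33010864257812), (47.275543212890625, 75.39797973632812), 128.4298553466797) [[0.6310772  0.16826954 0.076     ]]
t 42.3 p [0.6113 0.1558 0.171 ] jaw -9.0 w 0.0414 F [ 0.2  0.8 -1. ] tilt [-0.0236 -0.0098]
7 [[2.1, -1.1, 6.5], 0.0] [[2.1, -1.1, 6.5], 0.0] [[2.1, -1.1, 6.5], 0.0]
```

Request:
carry_out:
  series:
    - [[3,-1,4],0]
    - [[4,-1,6],0]
    - [[4,-1,8],0]
    - [[4,-1,8],0]
    - [[2,-1,8],0]
    - [[1,0,6],0]
    - [[0,0,4],0]
    - [[0,0,0],0]

```text
clock: 42.97
position: [0.6277, 0.161, 0.1217]
ee_rot: [0.005, 0.997, -0.076, -0.012]
contact_force: [0.5, 0.7, -1.3]
width: 0.0411
```

```bash
python3 -c "
from h import *
plan(.628,.161,.109,None,8)"
```

```text
t 42.97 p [0.6277 0.161  0.1217] jaw -8.75 w 0.0411 F [ 0.5  0.7 -1.3] tilt [-0.0257 -0.009 ]
2 [[0.3, -0.1, 6.3], 0.0] [[0.3, -0.1, 6.3], 0.0] [[0.3, -0.1, 6.3], 0.0]
```

Request:
carry_out:
  series:
    - [[0,0,4],0]
    - [[0,0,4],0]
    - [[0,0,2.5],0]
    - [[0,0,1],0]

```text
clock: 43.3
position: [0.6272, 0.1608, 0.1091]
ee_rot: [0.005, 0.997, -0.076, -0.013]
contact_force: [-0.3, -0.5, -0.9]
width: 0.0417
```

Request:
carry_out:
  series:
    - [[0,0,1.5],0]
    - [[0,0,1],0]

```text
clock: 43.47
position: [0.6273, 0.1607, 0.1081]
ee_rot: [0.005, 0.997, -0.076, -0.012]
contact_force: [-2.6, 0.3, 6.1]
width: 0.0413
```

Request:
carry_out:
  series:
    - [[0,0,1],0]
    - [[0,0,1],0]

```text
clock: 43.63
position: [0.6273, 0.1608, 0.1081]
ee_rot: [0.005, 0.997, -0.076, -0.011]
contact_force: [-1.7, 0.6, 5.3]
width: 0.0411
```

Contact at the predicted height. Release and retreat up.

Request:
carry_out:
  series:
    - [[0,0,0],0]
    - [[0,0,0],0]
    - [[0,0,0],0]
    - [[0,0,0],0]
  fingers: 56
  squeeze: 20

```text
clock: 43.97
position: [0.6284, 0.1608, 0.1082]
ee_rot: [0.005, 0.997, -0.076, -0.01]
contact_force: [0.2, 0.4, 0.6]
width: 0.0555
```

Request:
carry_out:
  series:
    - [[0,0,0],0]
    - [[0,0,0],0]
    - [[0,0,0],0]
    - [[0,0,-5],0]
    - [[0,0,-10],0]
    - [[0,0,-15],0]
    - [[0,0,-20],0]
    - [[0,0,-20],0]
    - [[0,0,-20],0]
    - [[0,0,-20],0]
  fingers: 78

```text
clock: 44.8
position: [0.6282, 0.1613, 0.2201]
ee_rot: [0.006, 0.997, -0.076, -0.015]
contact_force: [0.0, 0.4, -0.5]
width: 0.0778
```

Request:
carry_out:
  series:
    - [[0,0,-15],0]
    - [[0,0,-10],0]
    - [[-15,0,0],0]
    - [[-20,0,0],0]
    - [[-20,0,0],0]
    - [[-20,0,0],0]
    - [[-20,0,0],0]
    - [[-10,0,0],0]
    - [[0,0,0],0]
    - [[0,0,0],0]

```text
clock: 45.63
position: [0.527, 0.1785, 0.2657]
ee_rot: [0.003, 0.997, -0.077, -0.001]
contact_force: [0.4, -0.6, -0.2]
width: 0.0778
```

```bash
python3 -c "
from h import *
plan(.628,.161,.109,None,8)
t=cam('top'); s=cam('scene')
P={}
for n,c,b in(('top',t,(180,130,310,215)),('scene',s,(290,110,410,240))):
    k=np.vstack(blobs(c,'orange',15,b)); w=np.vstack(blobs(c,'wood',40,b)); r=cv2.minAreaRect(w); print(n,'rocket',cv2.boundingRect(k),'board',np.round(ray(c,r[0],.076),4),r)
    R=np.array([.627,.161]); print(' predicted base/nose px',proj(c,[[*R,.076],[*R,.171]]).round(0).tolist())
v=cam('wrist'); print([cv2.boundingRect(k) for k in blobs(v,'orange',100)])
"
```

```text
t 45.63 p [0.527  0.1785 0.2657] jaw -8.81 w 0.0778 F [ 0.4 -0.6 -0.2] tilt [-0.0027 -0.0055]
24 [[4.3, 0.0, 6.5], 0.0] [[4.3, 0.0, 6.5], 0.0] [[4.3, 0.0, 6.5], 0.0]
top rocket (239, 161, 7, 14) board [[0.6242 0.1061 0.076 ]] ((258.2461853027344, 173.03079223632812), (32.99323654174805, 29.024127960205078), 7.125016689300537)
 predicted base/nose px [[238.0, 172.0], [235.0, 166.0]]
scene rocket (344, 155, 16, 37) board [[0.6167 0.1559 0.076 ]] ((343.2500305175781, 183.74998474121094), (29.698484420776367, 79.90306854248047), 45.0)
 predicted base/nose px [[348.0, 184.0], [353.0, 157.0]]
[(399, 186, 30, 43)]
```

```bash
python3 -c "
from rig import manip
print(manip.sign_off())"
```

```text
the job is handed in; nothing more can be done
None
```

The bridge is built and handed in at about 46 s. Hand-in gives no verdict, so I don't know how it was judged.

**What I did:** The pedestal on the yellow disc measured 60 mm in the scene and wrist views. I piled the red 40 mm and yellow 20 mm spacers flat on the blue rectangle. Each landed about 14 mm off, so I regripped it and moved it to the centre. I then laid the board along the mat and stood the rocket on its middle.

**What the last checks showed:**
- **Spacers:** in wrist views, each measured about 2 mm from the rectangle's centre. The final check did not re-measure them.
- **Board position:** the views gave its centre about 3–9 mm from the mat's middle (limit 30 mm). In the very last check the scene view put it about 7 mm off. The top view was no use for the centre there, because the rocket and its shadow hid part of the board.
- **Board level:** not seen directly. The rocket touched the board within about 1 mm of the height expected for a level board 60 mm up, which fits pile and pedestal being equally high.
- **Rocket:** it fits standing upright within a few pixels in the scene and top views. I had no pictures left to look at it.
- **Robot and bystanders:** the arm was clear and touching nothing at hand-in. I never moved the bowl, bottle, jar, brush or phone, but did not re-check where they were.

**Tool tilt:** the tool kept drifting off vertical, up to about 8 degrees. Twice I straightened it by pressing the closed fingers on bare table. The first press peaked at 99 N or more against the 120 N wrist limit.

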